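# Lay culture tubes in the slant rack

### The job

Lay the orange-capped and the blue-capped tube that lie on the bench into the sloping rack, each in the V-groove of its own colour: lying across both notches, cap at the high end, foot down at the ledge. Lay them in gently without dropping them, leave the red-capped tube lying as it is in the middle groove, and let go of everything.

Things in the scene. Friction and masses are not known exactly. Their poses are not given: they have to be found in the camera images.
- tube_orange_center (a point): Centre (on the axis, 53 mm from either end) of the loose screw-cap tube with the orange cap, lying on the bench at the start, axis about 9 mm above it, cap away from the robot. 106 mm long, body 16 mm in diameter with a tapered foot (last 20 mm), cap 22 mm in diameter and 14 mm long, about 0.03 kg. Its z axis runs along the tube from foot to cap. The thick cap raises that end 2 degrees.
- tube_blue_center (a point): Centre (on the axis, 53 mm from either end) of the loose screw-cap tube with the blue cap, lying on the bench at the start just like the orange one. 106 mm long, body 16 mm in diameter with a tapered foot (last 20 mm), cap 22 mm in diameter and 14 mm long, about 0.03 kg. Its z axis runs along the tube from foot to cap. 
- tube_red_center (a point): Centre (on the axis, 53 mm from either end) of the loose screw-cap tube with the red cap, already lying in the middle (red) groove of the slant rack; it stays there. 106 mm long, body 16 mm in diameter with a tapered foot (last 20 mm), cap 22 mm in diameter and 14 mm long, about 0.03 kg. Its z axis runs along the tube from foot to cap. 
- groove_orange (a point): Where a tube's centre lies when it rests in both orange V-notches with its foot on the ledge (the left, +y, groove seen from the low side). x points up the 30-degree slope along the groove (cap end), z square to the slope, out of the groove, y across to the rack's left. 80 mm above the bench.
- groove_blue (a point): Where a tube's centre lies when it rests in both blue V-notches with its foot on the ledge (the right, -y, groove seen from the low side). x points up the 30-degree slope along the groove (cap end), z square to the slope, out of the groove, y across to the rack's left. 80 mm above the bench.
- groove_red (a point): Where a tube's centre lies when it rests in both red V-notches with its foot on the ledge (the middle groove, taken by the red tube). x points up the 30-degree slope along the groove (cap end), z square to the slope, out of the groove, y across to the rack's left. Orange and blue lie 70 mm to its left and right.
- slant_rack: Fixed rack: grey base 115 x 215 mm, origin under its centre, x toward the high side, z up. Two aluminium cross rails 8 mm thick, 21 mm down and 27 mm up the slope from the groove points, 40 mm of free gap between. Coloured 90-degree notch flanks reach from 11 mm below a groove point to 3 mm above it, 17 mm to each side. A grey ledge 53 mm down the slope stops the foot.
Not all that is in view belongs to the job. Leave any purple look-alike of the part that bears tube_orange_center alone.

How it is judged:
At the end, for the whole second after the job is handed in: Orange and blue tube each lie in the groove of their colour: centre within 5 mm across and 4 mm in height, foot at most 14 mm up from the ledge, axis within 0.1 rad of the groove, cap at the high end, released and at rest; the red tube within 15 mm of its start (x of tube_orange_center in the frame of groove_orange between -0.006 and 0.014 m and y of tube_orange_center in the frame of groove_orange between -0.005 and 0.005 m and z of tube_orange_center in the frame of groove_orange between -0.005 and 0.004 m and angle between the z axis of tube_orange_center and the x axis of groove_orange, either way round below 0.1 rad and angle between each of tube_orange_center, tube_blue_center's own z axis and vertical below 1.4 rad and linear speed of each of tube_orange, tube_blue below 0.02 m/s and contact force between the fingers and tube_orange below 0.05 N and x of tube_blue_center in the frame of groove_blue between -0.006 and 0.014 m and y of tube_blue_center in the frame of groove_blue between -0.005 and 0.005 m and z of tube_blue_center in the frame of groove_blue between -0.005 and 0.004 m and angle between the z axis of tube_blue_center and the x axis of groove_blue, either way round below 0.1 rad and contact force between the fingers and tube_blue below 0.05 N and distance of tube_red_center from where it was at the start of the episode below 0.015 m); the robot touches nothing.
It fails at once if the orange-capped tube is dropped, thrown or knocked: it moves faster than 0.4 m/s while the fingers do not hold it (contact force between the fingers and tube_orange below 0.02 N and linear speed of tube_orange above 0.4 m/s).
It fails at once if the blue-capped tube is dropped, thrown or knocked: it moves faster than 0.4 m/s while the fingers do not hold it (contact force between the fingers and tube_blue below 0.02 N and linear speed of tube_blue above 0.4 m/s).
It fails at once if the red-capped tube is moved more than 15 mm (distance of tube_red_center from where it was at the start of the episode above 0.015 m).
It also fails if it takes over 56 s, if anything falls off the work surface, if the arm or the gripper's body presses on something with over 40 N, if the wrist force passes 120 N, or if a joint passes its speed limit or range.

### The arm

A 6-joint arm with a two-finger parallel gripper is mounted at the origin on a cart in front of the work surface, level with it; the furniture and walls round the work are solid. World frame = base frame: x ahead of the robot, y to its left, z up, the work surface at z = 0. Lengths are in m, angles in rad, forces in N, time in s.
With the tool pointing down it reaches from about 0.4 to 0.825 m from the base axis. Payload 7 kg.
Tool frame: the origin (TCP) lies between the finger pads; the fingertips stand 22 mm ahead of it and the grasp point (between the pads) lies 3 mm ahead of it; z points along the fingers, y is the direction in which the jaws open and shut (so a half turn about z gives the same grasp; the last joint's range is limited). The gripper opens to 88 mm and grips with 3 to 60 N. Pads are 19 mm wide; open, the fingers measure 130 mm over their backs; the gripper's body (78 mm by 193 mm) begins 47 mm behind the grasp point.
Start: joints at [-0.986, 0.359, 0.012, 0, -1.224, -0.288], TCP at [0.197, -0.645, 0.249] pointing down, gripper open.
Joint ranges: [-3.07, 3.07], [-1.43, 2.12], [-1.02, 1.25], [-3.03, 1.67], [-3.05, -0], [-3.03, 3.03]. Speed limits (rad/s): [2.39, 2.39, 3.01, 3.14, 3.14, 3.14].

### API

Orientations are given as [roll, pitch, yaw] about the fixed x, y, z axes, in that order (R = Rz(yaw) Ry(pitch) Rx(roll)).
In Python, from station import * gives the robot as it stands. The module is installed in compiled form; this text tells all that it offers.
- The arm moves only by the tool move_arm, never from a script. Its argument "rows" is a list of rows, each an object with "delta_rot": the turn, a rotation vector about the world's x, y, z in degrees, a list of three; "delta_pos": the shift along the world's x, y, z in cm, a list of three; "hand": the finger opening in cm, from 0 to 8.76. A call has exactly 10 rows; each row shifts and turns the commanded pose from where the row before left it; what a row does not reach is not made up. A row lasts 1/10 s, in which the tool goes at most 50 mm and 8.59 degrees, less where a joint would pass 70% of its speed; a pose out of reach is approached as far as the arm can. A call is refused whole if a number of a shift passes 5 or a number of a turn 8.59, either way. A call with a gripper value outside its range is refused whole. The fingers move at their own pace and stop on an object; "force" is the grip in N (left out, the last holds). Time passes only in rows, so rows that do not move let the fingers close, or fill a call up. It gives the time, the measured TCP pose, the force and the opening at its end, in the units of the state.
- get_state(): the state, without advancing time (a new reading comes with each control period).
- grab_frame(name): name is "scene" or "side" or "wrist"; returns the picture (384x512x3 uint8, blue, green, red); there is no depth.
- camera_info(name): a dict with "camera_matrix" (3x3 intrinsics, pixels), "world_from_camera" (4x4, takes a point from camera to world coordinates); the wrist camera has in their place "T_tool_cam" (4x4, takes a point from camera to tool coordinates, whose origin is the TCP and whose axes are the flange's). Camera axes: x right, y down, z forward; pixel columns grow to the right and rows downward; lengths in m; the calibration is good to about 2 mm. The wrist camera is an equidistant fisheye: a pixel r from the principal point sees the ray r / f radians off the axis. A picture is of the moment at which its call begins: read the wrist's pose just before it. camera_info takes no time and is no camera call.
- job_done(): hands the job in, once; it reports no verdict.
The state is a dict: "t": time; "q": joint angles; "qd": joint speeds; "joint_efforts": joint torques, N m; "eef_pos": TCP position; "ee_rot": TCP orientation; "force": force on the tool from outside, world axes, zero at the start; "moment": the same for the moment, N m; "width": finger opening in m.
Only numpy, scipy, OpenCV 4.12 (cv2) and the standard library are available. Lean on these libraries where they do the work, as an engineer would, in place of code of your own. Each camera call takes 0.05 s, during which the arm holds its last target.

## Working session

There is one attempt and no reset: what is moved stays moved. The work goes in short steps, Python scripts to look and compute and a tool call to move; the robot and the scene stay as the last step left them, time stands still between calls to the robot, and variables do not carry over. Pictures are saved under pics/ and viewed, and the job is handed in when it is done.

Besides the shell and the picture viewer there is one more tool, called after "Call:" by a JSON object that holds its "name" and its "arguments", one argument or row to a line. move_arm: Moves the arm, as the interface text tells. Its arguments: {"type":"object","properties":{"rows":{"type":"array"},"force":{"type":"number"}},"required":["rows"]}

```bash
mkdir -p pics; python3 - <<'E'
from station import *
import cv2,numpy as np
print(get_state())
for n in ["scene","side","wrist"]:
    cv2.imwrite(f"pics/{n}0.png",grab_frame(n)); print(n,camera_info(n))
E
```

```text
{'t': 0.0, 'q': array([-9.85893577e-01,  3.59367496e-01,  1.10698065e-02, -3.28005074e-04,
       -1.22409858e+00, -2.88085314e-01]), 'qd': array([ 0.00100776,  0.00213804, -0.00107243,  0.00042517, -0.00104508,
        0.0001918 ]), 'joint_efforts': array([ 1.10818610e-04, -5.82724214e+01,  2.93062305e+01,  6.99745148e+00,
        7.05741797e-03, -1.54878280e-04]), 'eef_pos': array([ 0.19725455, -0.64506872,  0.24764395]), 'ee_rot': array([ 3.13997103e+00, -1.58971963e-04, -2.84488679e+00]), 'force': array([ 0.88067285, -0.13226072, -0.05420076]), 'moment': array([ 0.00167309,  0.03912541, -0.02119689]), 'width': 0.08794313585827353}
scene {'camera_matrix': array([[391.80152995,   0.        , 257.75539342],
       [  0.        , 391.80152995, 187.62048462],
       [  0.        ,   0.        ,   1.        ]]), 'world_from_camera': array([[-0.71298451, -0.58487902,  0.38674232,  0.08709397],
       [-0.70104899,  0.58396176, -0.40929083,  0.47877524],
       [ 0.0135429 , -0.56294333, -0.82638453,  1.02897097],
       [ 0.        ,  0.        ,  0.        ,  1.        ]])}
side {'came
[... 268 characters left out ...]
, -0.4090314 ,  0.91247242, -0.97888899],
       [-0.00657578, -0.91246742, -0.40909653,  0.52160663],
       [ 0.        ,  0.        ,  0.        ,  1.        ]])}
wrist {'camera_matrix': array([[297.31863964,   0.        , 260.18494422],
       [  0.        , 297.31863964, 188.839554  ],
       [  0.        ,   0.        ,   1.        ]]), 'T_tool_cam': array([[-9.31336083e-04, -9.57983076e-01, -2.86823219e-01,
         7.65481748e-02],
       [ 9.99998432e-01, -4.60161664e-04, -1.71013887e-03,
         2.89126842e-05],
       [ 1.50629905e-03, -2.86824362e-01,  9.57982002e-01,
        -1.35241314e-01],
       [ 0.00000000e+00,  0.00000000e+00,  0.00000000e+00,
         1.00000000e+00]])}
```

View pics/scene0.png

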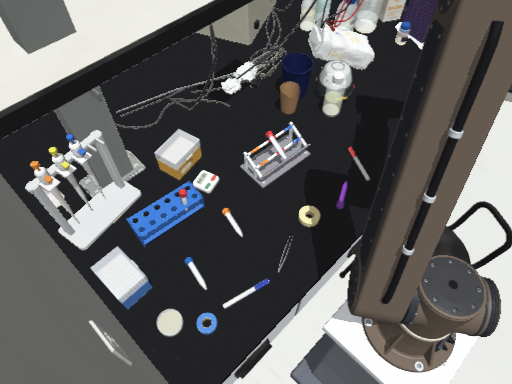

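View pics/side0.png

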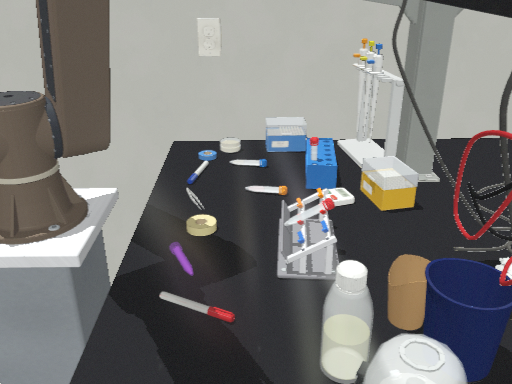

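View pics/wrist0.png

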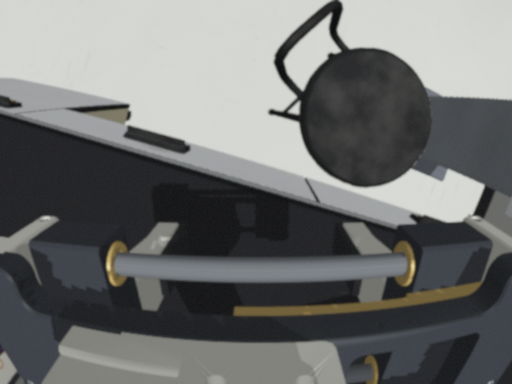

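```bash
python3 - <<'E'
import cv2,numpy as np
s=cv2.imread("pics/scene0.png"); d=cv2.imread("pics/side0.png")
r=lambda im,x0,y0,x1,y1,k:cv2.resize(im[y0:y1,x0:x1],None,fx=k,fy=k,interpolation=cv2.INTER_CUBIC)
a=r(s,165,190,275,310,5);cv2.imwrite("pics/c1.png",a)
cv2.imwrite("pics/c2.png",r(s,225,110,365,215,5))
cv2.imwrite("pics/c3.png",r(d,220,145,370,285,4))
E
```

```text
(no output)
```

View pics/c1.png

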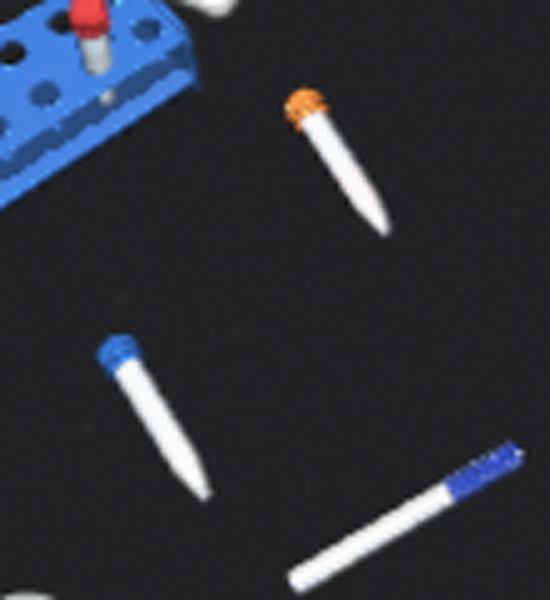

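View pics/c2.png

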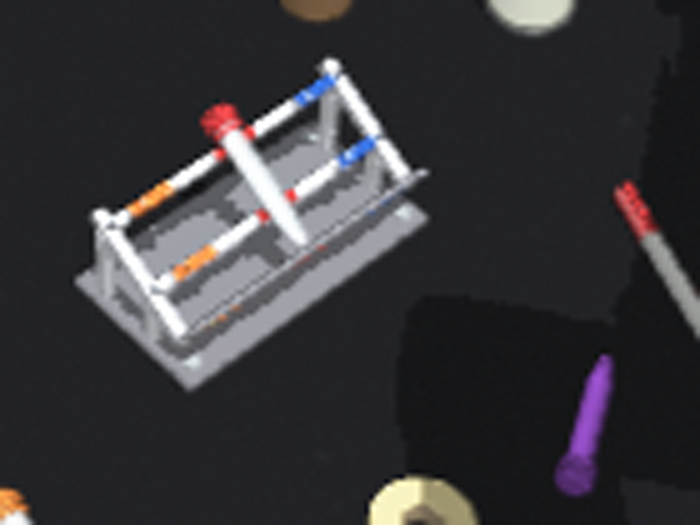

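View pics/c3.png

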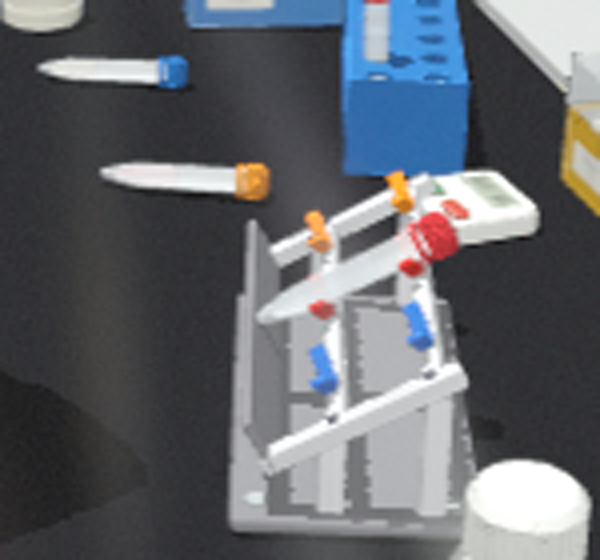

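```bash
cat > h.py <<'E'
import cv2,numpy as np
from station import *
from scipy.spatial.transform import Rotation as R
def ray(n,uv,st=None):
    c=camera_info(n);K=c['camera_matrix']
    u=np.array([(uv[0]-K[0,2])/K[0,0],(uv[1]-K[1,2])/K[1,1]])
    if n=='wrist':
        r=np.hypot(*u); d=np.r_[u/r*np.sin(r),np.cos(r)] if r>1e-9 else np.array([0,0,1.])
        T=np.eye(4);T[:3,:3]=R.from_euler('xyz',st['ee_rot']).as_matrix();T[:3,3]=st['eef_pos'];T=T@c['T_tool_cam']
    else: d=np.r_[u,1];T=c['world_from_camera']
    d=T[:3,:3]@d; return T[:3,3],d/np.linalg.norm(d)
def onz(n,uv,z,st=None):
    o,d=ray(n,uv,st); return o+d*(z-o[2])/d[2]
def tri(rs):
    A=np.zeros((3,3));b=np.zeros(3)
    for o,d in rs:
        P=np.eye(3)-np.outer(d,d);A+=P;b+=P@o
    p=np.linalg.solve(A,b); return p,[np.linalg.norm((np.eye(3)-np.outer(d,d))@(p-o)) for o,d in rs]
def blobs(im,lo,hi,amin=6):
    h=cv2.cvtColor(im,cv2.COLOR_BGR2HSV);m=cv2.inRange(h,np.array(lo),np.array(hi))
    n,l,s,c=cv2.connectedComponentsWithStats(m)
    return [(c[i].round(1),s[i].tolist()) for i in range(1,n) if s[i,4]>=amin]
HS=dict(orange=((8,120,120),(18,255,255)),blue=((100,120,120),(118,255,255)),red=((174,120,100),(180,255,255)),red0=((0,150,100),(4,255,255)))
E
python3 - <<'E'
from h import *
for n in ['scene','side']:
    im=cv2.imread(f'pics/{n}0.png')
    for k in HS:
        for c,s in blobs(im,*HS[k]):
            print(n,k,c,s,onz(n,c,.011).round(3))
    # tubes: ray of tips/caps
E
```

```text
scene orange [254.8 149.3] [250, 146, 10, 7, 29] [ 0.68  -0.13   0.011]
scene orange [263.3 162.1] [260, 159, 8, 7, 23] [ 0.622 -0.111  0.011]
scene orange [ 34.8 164.8] [30, 161, 10, 10, 61] [1.137 0.422 0.011]
scene orange [ 47.9 178.6] [44, 175, 9, 8, 44] [1.057 0.42  0.011]
scene orange [225.1 210.6] [222, 208, 9, 8, 38] [0.574 0.104 0.011]
scene blue [406.   24.9] [401, 22, 10, 8, 50] [ 0.711 -1.11   0.011]
scene blue [287.7 127.4] [284, 125, 8, 6, 20] [ 0.669 -0.283  0.011]
scene blue [ 69.5 137. ] [66, 134, 8, 8, 46] [1.165 0.281 0.011]
scene blue [296.2 139.8] [293, 137, 7, 6, 17] [ 0.61  -0.261  0.011]
scene blue [ 81.5 151.1] [78, 148, 8, 7, 37] [1.082 0.285 0.011]
scene blue [165.  213.6] [126, 181, 78, 66, 2036] [0.694 0.239 0.011]
scene blue [188.  259.9] [185, 257, 8, 8, 40] [0.53  0.286 0.011]
scene blue [261.2 283.9] [254, 279, 15, 11, 73] [0.337 0.192 0.011]
scene blue [136.9 295.1] [123, 282, 29, 27, 246] [0.548 0.445 0.011]
scene blue [206.6 322.9] [196, 312, 21, 22, 258] [0.364 0.363 0.011]
scene red [347.5  18.4] [344, 16, 8, 5, 8] [ 0.922 -0.964  0.011]
scene re
[... 1637 characters left out ...]
, 9] [ 0.901 -0.346  0.011]
side blue [488.6 308.5] [485, 308, 8, 2, 10] [ 0.874 -0.351  0.011]
side red [476.7 189.1] [453, 130, 59, 110, 825] [1.049 0.101 0.011]
side red [313.7 140.3] [310, 137, 8, 8, 46] [0.693 0.474 0.011]
side red [328.6 203.8] [323, 198, 12, 13, 77] [0.672 0.029 0.011]
side red [505.5 273.3] [500, 256, 12, 30, 143] [ 0.948 -0.254  0.011]
side red [220.9 313.6] [208, 307, 27, 15, 240] [ 0.442 -0.356  0.011]
side red0 [474.3 138.9] [472, 136, 6, 8, 14] [1.202 0.473 0.011]
side red0 [322.2 211.4] [320, 210, 5, 4, 14] [ 0.652 -0.009  0.011]
side red0 [491.5 220.5] [491, 218, 2, 6, 6] [ 1.012 -0.059  0.011]
side red0 [503.6 282.8] [502, 281, 4, 4, 8] [ 0.931 -0.283  0.011]
```

```bash
python3 - <<'E'
from h import *
P={'oU':((254.8,149.3),(320,193)),'oL':((263.3,162.1),(298.9,202.5)),'bU':((287.7,127.4),(324,226.5)),'bL':((296.2,139.8),(300.3,237.4)),
'redcap':((268.6,133.4),(328.6,203.8)),'ocap':((225.1,210.6),(282.7,190)),'bcap':((188,259.9),(263,162.3)),
'otip':((242.6,236.6),(245.7,188.2)),'btip':((206.4,289.4),(229.5,162)),'redtip':((285.6,158.6),(286,225.5))}
for k,(a,b) in P.items():
    p,e=tri([ray('scene',a),ray('side',b)]);print(k,p.round(4),np.round(e,4))
# base corners scene crop c2 k=5 off (225,110)
for n,k,off,L in [('scene',5,(225,110),[(78,282),(190,388),(428,218)]),('side',4,(220,145),[(230,528),(478,530)])]:
    for uv in L: print(n,uv,[onz(n,(uv[0]/k+off[0],uv[1]/k+off[1]),z).round(4) for z in (0.012,)])
E
```

```text
oU [ 0.6332 -0.0815  0.0917] [0.0002 0.0002]
oL [ 0.5914 -0.0774  0.0686] [0.0002 0.0002]
bU [ 0.6218 -0.2216  0.0926] [0.0002 0.0002]
bL [ 0.5801 -0.2187  0.0687] [0.0002 0.0002]
redcap [ 0.6406 -0.1517  0.1029] [0.0009 0.0009]
ocap [0.5718 0.1048 0.0125] [0.0016 0.0016]
bcap [0.5278 0.2863 0.0135] [0.001 0.001]
otip [0.4774 0.1267 0.007 ] [0.0016 0.0016]
btip [0.4317 0.3051 0.0073] [0.0004 0.0004]
redtip [ 0.5597 -0.1467  0.0532] [0.0002 0.0002]
scene (78, 282) [array([ 0.6612, -0.045 ,  0.012 ])]
scene (190, 388) [array([ 0.5514, -0.0366,  0.012 ])]
scene (428, 218) [array([ 0.5346, -0.2483,  0.012 ])]
side (230, 528) [array([ 0.5375, -0.2596,  0.012 ])]
side (478, 530) [array([ 0.6475, -0.2631,  0.012 ])]
```

Call:
{"name": "move_arm", "arguments": {
  "rows": [
    {"delta_pos": [3.0, 2.9, 0.5], "delta_rot": [0, 0, 8.5], "hand": 8},
    {"delta_pos": [3.0, 2.9, 0.5], "delta_rot": [0, 0, 8.5], "hand": 8},
    {"delta_pos": [3.0, 2.9, 0.5], "delta_rot": [0, 0, 8.5], "hand": 8},
    {"delta_pos": [3.0, 2.9, 0.5], "delta_rot": [0, 0, 8.5], "hand": 8},
    {"delta_pos": [3.0, 2.9, 0.5], "delta_rot": [0, 0, 8.5], "hand": 8},
    {"delta_pos": [3.0, 2.9, 0.5], "delta_rot": [0, 0, 8.5], "hand": 8},
    {"delta_pos": [3.0, 2.9, 0.5], "delta_rot": [0, 0, 8.5], "hand": 8},
    {"delta_pos": [3.0, 2.9, 0.5], "delta_rot": [0, 0, 8.5], "hand": 8},
    {"delta_pos": [3.0, 2.9, 0.5], "delta_rot": [0, 0, 8.5], "hand": 8},
    {"delta_pos": [3.0, 2.9, 0.5], "delta_rot": [0, 0, 8.5], "hand": 8}
  ]
}}

```text
t: 1.15
eef_pos: [0.4983, -0.354, 0.2987]
ee_rot: [3.142, 0.0, -1.355]
force: [0.3, 0.1, -0.1]
width: 0.08
```

```bash
python3 - <<'E'
from h import *
s=get_state();print(s['q'].round(3),s['eef_pos'],s['ee_rot'])
E
```

```text
[-0.299  0.227 -0.057 -0.    -1.286  0.514] [ 0.49831304 -0.35398422  0.29869821] [ 3.14152831e+00  1.35718542e-04 -1.35505263e+00]
```

Call:
{"name": "move_arm", "arguments": {
  "rows": [
    {"delta_pos": [0, 2, 0], "delta_rot": [0, 0, 8], "hand": 8},
    {"delta_pos": [0, 2, 0], "delta_rot": [0, 0, 8], "hand": 8},
    {"delta_pos": [0, 2, 0], "delta_rot": [0, 0, 8], "hand": 8},
    {"delta_pos": [0, 2, 0], "delta_rot": [0, 0, 8], "hand": 8},
    {"delta_pos": [0, 2, 0], "delta_rot": [0, 0, 8], "hand": 8},
    {"delta_pos": [0, 2, 0], "delta_rot": [0, 0, 8], "hand": 8},
    {"delta_pos": [0, 2, 0], "delta_rot": [0, 0, 8], "hand": 8},
    {"delta_pos": [0, 2, 0], "delta_rot": [0, 0, 8], "hand": 8},
    {"delta_pos": [0, 2, 0], "delta_rot": [0, 0, 0.6], "hand": 8},
    {"delta_pos": [0, 2, 0], "delta_rot": [0, 0, 0], "hand": 8}
  ]
}}

```text
t: 2.15
eef_pos: [0.4971, -0.1546, 0.2984]
ee_rot: [-3.142, 0.0, -0.233]
force: [0.3, 0.4, -0.2]
width: 0.0801
```

```bash
python3 - <<'E'
from h import *
import pickle
s=get_state();print(s['q'].round(3),s['eef_pos'],s['ee_rot'])
im=grab_frame('wrist');cv2.imwrite('pics/w1.png',im);pickle.dump(s,open('w1.pkl','wb'))
E
```

```text
[ 0.076  0.073 -0.244 -0.    -1.254  1.262] [ 0.49711164 -0.15463092  0.29836964] [-3.14156243e+00  4.03775782e-04 -2.33209818e-01]
```

View pics/w1.png

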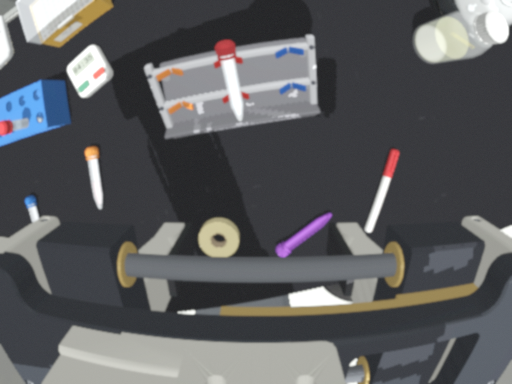

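```bash
python3 - <<'E'
from h import *
im=cv2.imread('pics/w1.png')
cv2.imwrite('pics/c4.png',cv2.resize(im[25:145,135:330],None,fx=4,fy=4,interpolation=cv2.INTER_CUBIC))
s=grab_frame('side');cv2.imwrite('pics/side1.png',s)
cv2.imwrite('pics/c5.png',cv2.resize(s[20:290,150:360],None,fx=2.2,fy=2.2,interpolation=cv2.INTER_CUBIC))
E
```

```text
(no output)
```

View pics/c4.png

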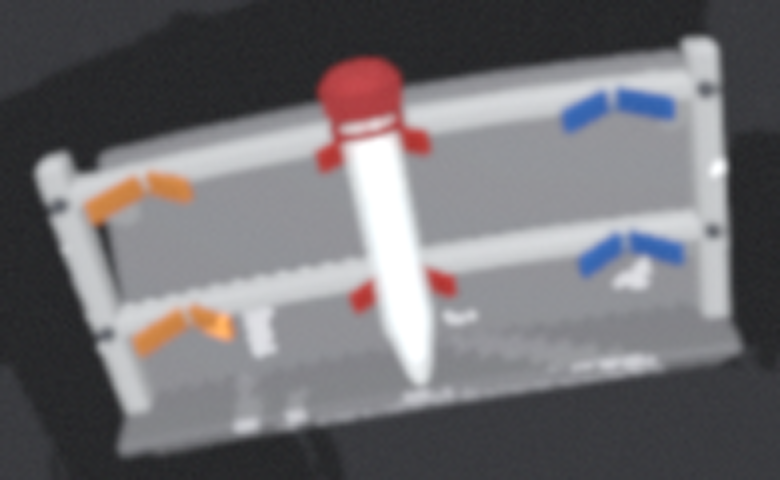

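View pics/c5.png

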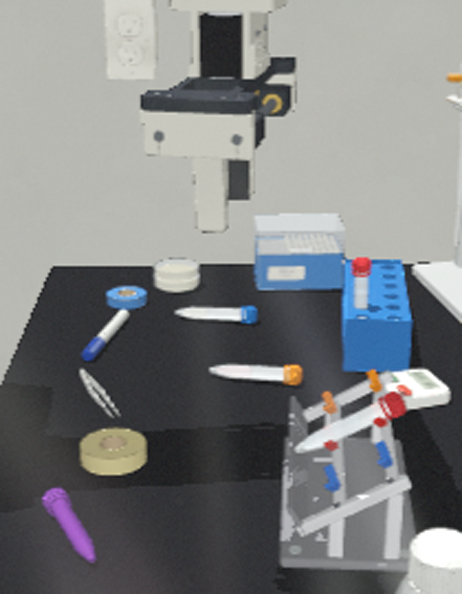

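```bash
python3 - <<'E'
from h import *
import pickle
st=pickle.load(open('w1.pkl','rb'))
W=lambda u,v:ray('wrist',(u/4+135-.4,v/4+25-.4),st)
S=lambda u,v:ray('scene',(u/5+225-.4,v/5+110-.4))
D=lambda u,v:ray('side',(u/4+220-.4,v/4+145-.4))
Q={'barL_hi':[W(55,160),S(100,215)],'barR_hi':[W(700,45),S(330,65),D(460,375)],'barL_lo':[W(137,408),S(182,330)],'barR_lo':[W(717,312),S(405,178),D(272,460)],
'oU':[W(138,193),S(150,200),D(402,191)],'oL':[W(182,327),S(194,262),D(317,229)],'bU':[W(618,107),S(316,90),D(417,325)],'bL':[W(630,252),S(357,152),D(323,370)],
'redcap':[W(360,85),S(222,122),D(434,237)],'redtip':[W(420,380),S(303,243),D(262,319)]}
out={}
for k,r in Q.items():
    p,e=tri(r);out[k]=p;print(k,p.round(4),np.round(e,4))
y=(out['oU']+out['oL']-out['bU']-out['bL']);yaw=np.arctan2(-y[0],y[1]);print('yaw',np.degrees(yaw))
x=np.array([np.cos(yaw)*np.cos(np.pi/6),np.sin(yaw)*np.cos(np.pi/6),.5]);yy=np.array([-np.sin(yaw),np.cos(yaw),0]);z=np.cross(x,yy)
M=np.c_[x,yy,z]
c=(out['oU']+out['oL']+out['bU']+out['bL'])/4
g=c-3*.001*x+0*z
g=g+z*(0.080-g[2])/z[2]
print('redgroove',g)
for k,p in out.items(): print(k,(M.T@(p-g)*1000).round(1))
E
```

```text
barL_hi [ 0.6536 -0.0543  0.0831] [0.0024 0.0024]
barR_hi [ 0.6369 -0.249   0.0842] [0.0031 0.0029 0.0003]
barL_lo [ 0.5732 -0.0474  0.045 ] [0.0012 0.0012]
barR_lo [ 0.5574 -0.2434  0.0385] [0.0017 0.0013 0.0014]
oU [ 0.634  -0.0795  0.0923] [0.0017 0.0016 0.0001]
oL [ 0.5923 -0.0766  0.0697] [0.0024 0.0014 0.0011]
bU [ 0.6223 -0.2195  0.093 ] [0.0024 0.0018 0.0007]
bL [ 0.5812 -0.2162  0.0682] [0.0025 0.002  0.0006]
redcap [ 0.6414 -0.1506  0.1023] [0.0043 0.0021 0.0024]
redtip [ 0.5589 -0.1439  0.0556] [0.0015 0.0016 0.0015]
yaw -4.658341908672554
redgroove [ 0.60446614 -0.14770402  0.08      ]
barL_hi [ 37.4  97.1 -18. ]
barR_hi [ 37.3 -98.4 -16.6]
barL_lo [-51.5  97.4 -10.6]
barR_lo [-54.7 -99.2 -16.4]
oU [26.8 70.4 -1.3]
oL [-20.6  69.9   0.1]
bU [ 26.9 -70.1  -0.5]
bL [-21.1 -70.2  -1.4]
redcap [43.2  0.1  0.8]
redtip [-51.7   0.1   1.7]
```

```bash
python3 - <<'E'
from h import *
import pickle
st=pickle.load(open('w1.pkl','rb'));im=cv2.imread('pics/w1.png')
for c,s in blobs(im,*HS['orange']): print(c,s,onz('wrist',c,.011,st).round(4))
print(onz('wrist',(99.5,207.5),.007,st))
m=(im.min(2)>130).astype(np.uint8); m[:,:80]=0;m[:,120:]=0;m[:140]=0;m[212:]=0
ys,xs=np.nonzero(m);print(len(xs),xs.mean(),ys.mean(),ys.max(),xs[ys==ys.max()])
E
```

```text
[177.2  71.4] [173, 69, 10, 6, 43] [ 0.6489 -0.0688  0.011 ]
[162.9  74.8] [157, 70, 13, 11, 67] [ 0.6507 -0.0468  0.011 ]
[174.5 107.8] [169, 103, 12, 10, 57] [ 0.5985 -0.0515  0.011 ]
[187.7 105.2] [183, 102, 10, 7, 42] [ 0.5966 -0.0716  0.011 ]
[ 90.9 151.5] [84, 146, 15, 14, 136] [0.5754 0.1069 0.011 ]
[0.48127515 0.12991695 0.007     ]
520 95.28461538461538 180.34423076923076 209 [100]
```

Call:
{"name": "move_arm", "arguments": {
  "rows": [
    {"delta_pos": [0.34, 2.7, -0.8], "delta_rot": [0, 0, 0], "hand": 5},
    {"delta_pos": [0.34, 2.7, -1.6], "delta_rot": [0, 0, 0], "hand": 5},
    {"delta_pos": [0.34, 2.7, -2.2], "delta_rot": [0, 0, 0], "hand": 5},
    {"delta_pos": [0.34, 2.7, -2.2], "delta_rot": [0, 0, 0], "hand": 5},
    {"delta_pos": [0.34, 2.7, -2.2], "delta_rot": [0, 0, 0], "hand": 5},
    {"delta_pos": [0.34, 2.7, -2.2], "delta_rot": [0, 0, 0], "hand": 5},
    {"delta_pos": [0.34, 2.7, -2.2], "delta_rot": [0, 0, 0], "hand": 5},
    {"delta_pos": [0.34, 2.7, -2.2], "delta_rot": [0, 0, 0], "hand": 5},
    {"delta_pos": [0.34, 2.7, -2.2], "delta_rot": [0, 0, 0], "hand": 5},
    {"delta_pos": [0.34, 2.7, -2.0], "delta_rot": [0, 0, 0], "hand": 5}
  ]
}}

```text
t: 3.25
eef_pos: [0.5314, 0.1151, 0.0994]
ee_rot: [3.141, 0.0, -0.234]
force: [0.1, -0.0, 0.6]
width: 0.0502
```

```bash
cat > look.py <<'E'
from h import *
import pickle,sys
t=sys.argv[1]
s=get_state();print(s['q'].round(3),s['eef_pos'].round(4),s['ee_rot'].round(4),s['width'])
for n in sys.argv[2:]:
    im=grab_frame(n);cv2.imwrite(f'pics/{n}_{t}.png',im)
pickle.dump(s,open(f'{t}.pkl','wb'))
E
python3 look.py o1 wrist side
```

```text
[ 0.574  0.292 -0.469  0.    -0.811  0.763] [0.5314 0.1151 0.0994] [ 3.1412e+00  3.0000e-04 -2.3400e-01] 0.050187103582475474
```

View pics/wrist_o1.png

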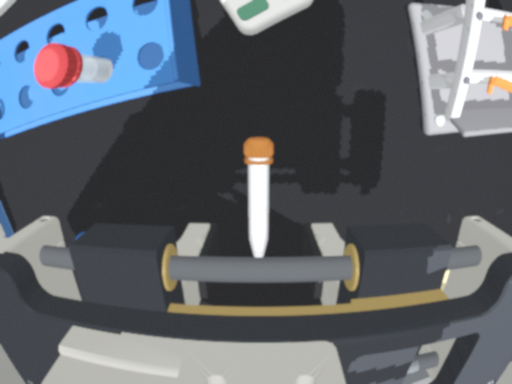

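View pics/side_o1.png

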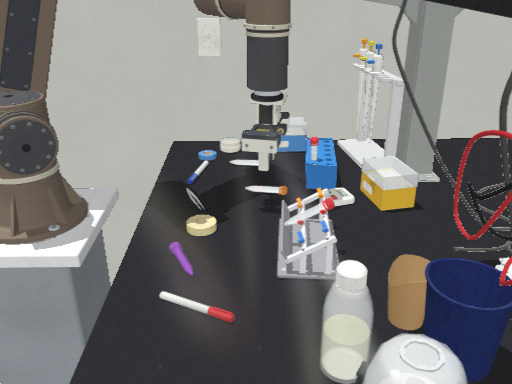

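```bash
cat > tm.py <<'E'
from h import *
import pickle,sys
t,col=sys.argv[1],sys.argv[2]
st=pickle.load(open(t+'.pkl','rb'));im=cv2.imread(f'pics/wrist_{t}.png')
h=cv2.cvtColor(im,cv2.COLOR_BGR2HSV)
c=max((b for b in blobs(im,*HS[col]) if 225<b[0][0]<300),key=lambda b:b[1][4]);print(c)
cx=int(c[0][0]);m=(im.min(2)>140);m[:, :cx-22]=0;m[:,cx+22:]=0;m[:int(c[0][1])+10]=0;m[int(c[0][1])+85:]=0
ys,xs=np.nonzero(m)
pts=[]
for y in range(ys.min()+3,ys.max()-20,3):
    x=xs[ys==y]; pts.append(onz('wrist',((x.min()+x.max())/2,y),.009,st))
pts=np.array(pts);f=np.polyfit(pts[:,0],pts[:,1],1);yaw=np.arctan(f[0]);print('yaw',np.degrees(yaw))
cap=onz('wrist',c[0],.011,st);d=np.array([np.cos(yaw),np.sin(yaw)])
cen=np.array([cap[0],np.polyval(f,cap[0])])-46*.001*d;print('cap',cap,'axis y at cap',np.polyval(f,cap[0]),'centre',cen)
dl=cen-st['eef_pos'][:2];print('along',dl@d,'across(left)',-dl[0]*d[1]+dl[1]*d[0],'delta',dl)
E
python3 tm.py o1 orange
```

```text
(array([258.1, 148.9]), [243, 137, 31, 27, 649])
yaw -13.575811239181741
cap [0.57394326 0.10679283 0.011     ] axis y at cap 0.10687633910082767 centre [0.52922849 0.117674  ]
along -0.002748382091980469 across(left) 0.0020345883561212106 delta [-0.00219401  0.00262287]
```

Call:
{"name": "move_arm", "arguments": {
  "rows": [
    {"delta_pos": [0, 0.1, -1.0], "delta_rot": [0, 0, 0], "hand": 5},
    {"delta_pos": [0, 0, -1.0], "delta_rot": [0, 0, 0], "hand": 5},
    {"delta_pos": [0, 0, -1.0], "delta_rot": [0, 0, 0], "hand": 5},
    {"delta_pos": [0, 0, -1.0], "delta_rot": [0, 0, 0], "hand": 5},
    {"delta_pos": [0, 0, -1.0], "delta_rot": [0, 0, 0], "hand": 5},
    {"delta_pos": [0, 0, -1.0], "delta_rot": [0, 0, 0], "hand": 5},
    {"delta_pos": [0, 0, -0.8], "delta_rot": [0, 0, 0], "hand": 5},
    {"delta_pos": [0, 0, -0.5], "delta_rot": [0, 0, 0], "hand": 5},
    {"delta_pos": [0, 0, -0.2], "delta_rot": [0, 0, 0], "hand": 5},
    {"delta_pos": [0, 0, 0], "delta_rot": [0, 0, 0], "hand": 4}
  ]
}}

```text
t: 4.35
eef_pos: [0.5314, 0.1155, 0.0254]
ee_rot: [3.141, 0.0, -0.234]
force: [0.5, 0.2, 0.2]
width: 0.0465
```

Call:
{"name": "move_arm", "arguments": {
  "rows": [
    {"delta_pos": [0, 0, 0], "delta_rot": [0, 0, 0], "hand": 3.5},
    {"delta_pos": [0, 0, 0], "delta_rot": [0, 0, 0], "hand": 3},
    {"delta_pos": [0, 0, 0], "delta_rot": [0, 0, 0], "hand": 2.6},
    {"delta_pos": [0, 0, 0], "delta_rot": [0, 0, 0], "hand": 2.3},
    {"delta_pos": [0, 0, 0], "delta_rot": [0, 0, 0], "hand": 2.0},
    {"delta_pos": [0, 0, 0], "delta_rot": [0, 0, 0], "hand": 1.8},
    {"delta_pos": [0, 0, 0], "delta_rot": [0, 0, 0], "hand": 1.5},
    {"delta_pos": [0, 0, 0], "delta_rot": [0, 0, 0], "hand": 1.0},
    {"delta_pos": [0, 0, 0], "delta_rot": [0, 0, 0], "hand": 1.0},
    {"delta_pos": [0, 0, 0], "delta_rot": [0, 0, 0], "hand": 1.0}
  ],
  "force": 12
}}

```text
t: 5.35
eef_pos: [0.5314, 0.1155, 0.0255]
ee_rot: [3.141, 0.0, -0.234]
force: [0.6, -0.3, 0.1]
width: 0.0155
```

```bash
python3 look.py o2 wrist;python3 -c "
import cv2
im=cv2.imread('pics/wrist_o2.png');cv2.imwrite('pics/c6.png',cv2.resize(im[100:320,120:400],None,fx=2.5,fy=2.5))"
```

```text
[ 0.575  0.397 -0.535  0.    -0.639  0.762] [0.5314 0.1155 0.0255] [ 3.1415e+00  1.0000e-04 -2.3380e-01] 0.01548767711533319
```

View pics/c6.png

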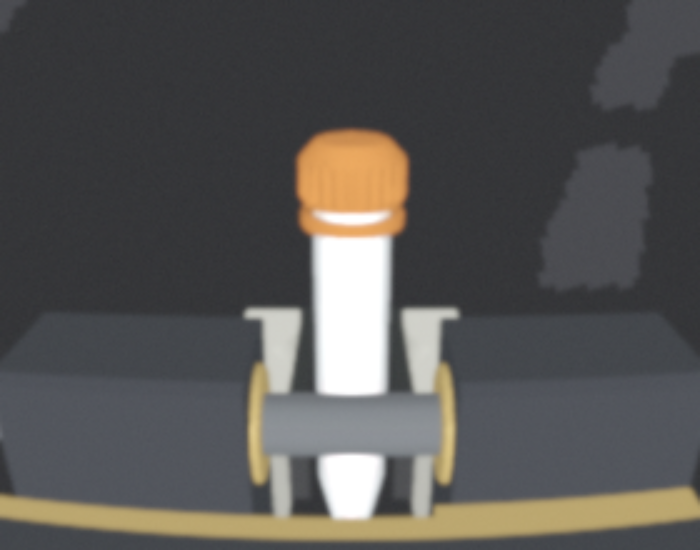

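```bash
cat > place.py <<'E'
from h import *
import sys
yaw=np.radians(-4.66);pit=np.radians(28)
Rt=(R.from_euler('z',yaw)*R.from_euler('y',-pit)*R.from_euler('x',np.pi)).as_matrix()
x=np.array([np.cos(yaw)*np.cos(np.pi/6),np.sin(yaw)*np.cos(np.pi/6),.5]);y=np.array([-np.sin(yaw),np.cos(yaw),0]);z=np.cross(x,y)
G={'orange':np.array([.6097,-.0785,.080]),'blue':np.array([.5983,-.2180,.080])}
def goal(col,off,tin): return G[col]+x*off[0]+y*off[1]+z*off[2]-Rt@tin
if __name__=='__main__':
    s=get_state();print(s['eef_pos'])
    col=sys.argv[1];tin=np.array(eval(sys.argv[2]))
    for off in ([.003,0,.06],[.003,0,.03],[.003,0,.008],[.003,0,0]):
        g=goal(col,off,tin);print(off,g.round(4),'delta cm',((g-s['eef_pos'])*100).round(2))
    print('x',x,'z',z,'rot left deg',(R.from_matrix(Rt)*R.from_euler('xyz',s['ee_rot']).inv()).as_rotvec(degrees=True))
E
python3 place.py orange [-.0025,0,.0163]
```

```text
[0.53140038 0.11551026 0.02555936]
[0.003, 0, 0.06] [ 0.577  -0.0758  0.149 ] delta cm [  4.56 -19.13  12.35]
[0.003, 0, 0.03] [ 0.5919 -0.0771  0.123 ] delta cm [  6.05 -19.26   9.75]
[0.003, 0, 0.008] [ 0.6029 -0.0779  0.104 ] delta cm [  7.15 -19.35   7.84]
[0.003, 0, 0] [ 0.6069 -0.0783  0.0971] delta cm [  7.55 -19.38   7.15]
x [ 0.86316263 -0.07035825  0.5       ] z [-0.49834717  0.04062135  0.8660254 ] rot left deg [ -4.39696979 -27.67899338   8.55997477]
```

Call:
{"name": "move_arm", "arguments": {
  "rows": [
    {"delta_pos": [0, 0, 0.6], "delta_rot": [0, 0, 0], "hand": 1.0},
    {"delta_pos": [0, 0, 1.4], "delta_rot": [0, 0, 0], "hand": 1.0},
    {"delta_pos": [0, 0, 1.9], "delta_rot": [-0.55, -3.46, 1.07], "hand": 1.0},
    {"delta_pos": [0, 0, 1.9], "delta_rot": [-0.55, -3.46, 1.07], "hand": 1.0},
    {"delta_pos": [0, 0, 1.9], "delta_rot": [-0.55, -3.46, 1.07], "hand": 1.0},
    {"delta_pos": [0, 0, 1.9], "delta_rot": [-0.55, -3.46, 1.07], "hand": 1.0},
    {"delta_pos": [0, 0, 1.9], "delta_rot": [-0.55, -3.46, 1.07], "hand": 1.0},
    {"delta_pos": [0, 0, 0.9], "delta_rot": [-0.55, -3.46, 1.07], "hand": 1.0},
    {"delta_pos": [0, 0, 0], "delta_rot": [-0.55, -3.46, 1.07], "hand": 1.0},
    {"delta_pos": [0, 0, 0], "delta_rot": [-0.55, -3.46, 1.07], "hand": 1.0}
  ]
}}

```text
t: 6.4
eef_pos: [0.542, 0.1169, 0.1643]
ee_rot: [3.138, -0.46, -0.089]
force: [13.6, -4.2, 5.4]
width: 0.0156
```

Call:
{"name": "move_arm", "arguments": {
  "rows": [
    {"delta_pos": [0.3, -1.2, 0], "delta_rot": [0, 0, 0], "hand": 1.0},
    {"delta_pos": [0.5, -2.2, 0], "delta_rot": [0, 0, 0], "hand": 1.0},
    {"delta_pos": [0.6, -2.3, 0], "delta_rot": [0, 0, 0], "hand": 1.0},
    {"delta_pos": [0.6, -2.3, 0], "delta_rot": [0, 0, 0], "hand": 1.0},
    {"delta_pos": [0.6, -2.3, 0], "delta_rot": [0, 0, 0], "hand": 1.0},
    {"delta_pos": [0.6, -2.3, 0], "delta_rot": [0, 0, 0], "hand": 1.0},
    {"delta_pos": [0.6, -2.3, 0], "delta_rot": [0, 0, 0], "hand": 1.0},
    {"delta_pos": [0.4, -2.2, 0], "delta_rot": [0, 0, 0], "hand": 1.0},
    {"delta_pos": [0.3, -1.5, 0], "delta_rot": [0, 0, 0], "hand": 1.0},
    {"delta_pos": [0.1, -0.5, 0], "delta_rot": [0, 0, 0], "hand": 1.0}
  ]
}}

```text
t: 7.4
eef_pos: [0.5878, -0.0764, 0.1631]
ee_rot: [3.137, -0.454, -0.092]
force: [0.1, -0.4, -1.2]
width: 0.0159
```

```bash
python3 look.py o3 wrist side scene; python3 place.py orange [-.0025,0,.0163];python3 -c "
import cv2
im=cv2.imread('pics/side_o3.png');cv2.imwrite('pics/c7.png',cv2.resize(im[120:280,220:370],None,fx=3.7,fy=3.7))
im=cv2.imread('pics/scene_o3.png');cv2.imwrite('pics/c8.png',cv2.resize(im[90:215,195:335],None,fx=4.5,fy=4.5))"
```

```text
[ 0.201  0.082 -0.897  0.709 -0.203  0.607] [ 0.5878 -0.0764  0.1631] [ 3.1368 -0.4543 -0.092 ] 0.015942012323965745
[ 0.58809104 -0.07490014  0.16341359]
[0.003, 0, 0.06] [ 0.577  -0.0758  0.149 ] delta cm [-1.11 -0.09 -1.44]
[0.003, 0, 0.03] [ 0.5919 -0.0771  0.123 ] delta cm [ 0.38 -0.21 -4.04]
[0.003, 0, 0.008] [ 0.6029 -0.0779  0.104 ] delta cm [ 1.48 -0.3  -5.94]
[0.003, 0, 0] [ 0.6069 -0.0783  0.0971] delta cm [ 1.88 -0.34 -6.63]
x [ 0.86316263 -0.07035825  0.5       ] z [-0.49834717  0.04062135  0.8660254 ] rot left deg [ 0.0908221  -1.94209205  0.62625027]
```

View pics/wrist_o3.png

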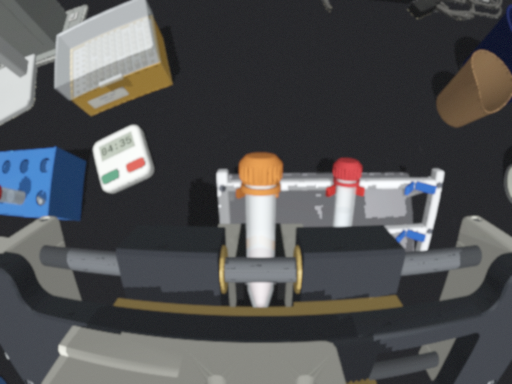

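View pics/c7.png

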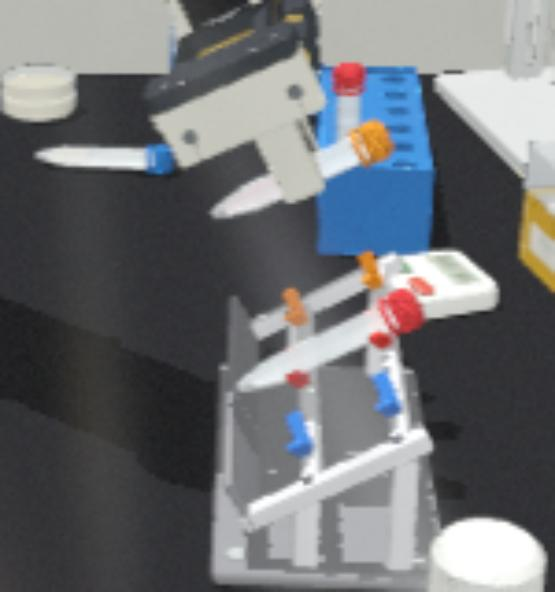

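View pics/c8.png

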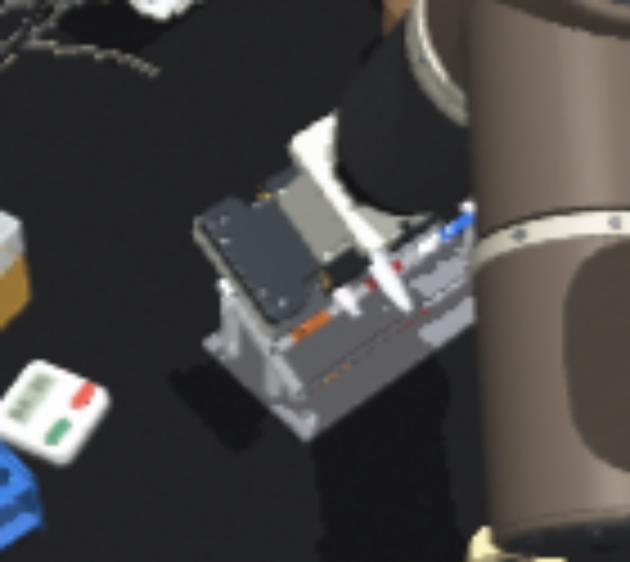

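Call:
{"name": "move_arm", "arguments": {
  "rows": [
    {"delta_pos": [0.2, 0, -0.4], "delta_rot": [0, 0, 0], "hand": 1.0},
    {"delta_pos": [0.2, 0, -0.6], "delta_rot": [0, -0.3, 0.1], "hand": 1.0},
    {"delta_pos": [0, 0, -0.6], "delta_rot": [0, -0.3, 0.1], "hand": 1.0},
    {"delta_pos": [0, 0, -0.6], "delta_rot": [0, -0.3, 0.1], "hand": 1.0},
    {"delta_pos": [0, -0.1, -0.6], "delta_rot": [0, -0.3, 0.1], "hand": 1.0},
    {"delta_pos": [0, -0.1, -0.6], "delta_rot": [0, -0.3, 0.1], "hand": 1.0},
    {"delta_pos": [0, 0, -0.4], "delta_rot": [0, -0.3, 0.1], "hand": 1.0},
    {"delta_pos": [0, 0, -0.2], "delta_rot": [0, 0, 0], "hand": 1.0},
    {"delta_pos": [0, 0, 0], "delta_rot": [0, 0, 0], "hand": 1.0},
    {"delta_pos": [0, 0, 0], "delta_rot": [0, 0, 0], "hand": 1.0}
  ]
}}

```text
t: 8.55
eef_pos: [0.5973, -0.0801, 0.1462]
ee_rot: [3.141, -0.46, -0.08]
force: [0.1, -0.3, -0.2]
width: 0.0158
```

```bash
python3 look.py o4 wrist side; python3 place.py orange [-.0025,0,.0163];python3 -c "
import cv2
im=cv2.imread('pics/side_o4.png');cv2.imwrite('pics/c7.png',cv2.resize(im[120:280,220:370],None,fx=3.7,fy=3.7))
im=cv2.imread('pics/wrist_o4.png');cv2.imwrite('pics/c8.png',cv2.resize(im[130:320,190:450],None,fx=3,fy=3))"
```

```text
[-0.051  0.114 -0.993  1.334 -0.014  0.211] [ 0.5973 -0.0801  0.1462] [ 3.1413 -0.4604 -0.0801] 0.015847354871297802
[ 0.59726354 -0.08038278  0.14620379]
[0.003, 0, 0.06] [ 0.577  -0.0758  0.149 ] delta cm [-2.03  0.46  0.28]
[0.003, 0, 0.03] [ 0.5919 -0.0771  0.123 ] delta cm [-0.54  0.33 -2.32]
[0.003, 0, 0.008] [ 0.6029 -0.0779  0.104 ] delta cm [ 0.56  0.24 -4.22]
[0.003, 0, 0] [ 0.6069 -0.0783  0.0971] delta cm [ 0.96  0.21 -4.91]
x [ 0.86316263 -0.07035825  0.5       ] z [-0.49834717  0.04062135  0.8660254 ] rot left deg [-0.11388273 -1.61411899 -0.04429087]
```

View pics/c7.png

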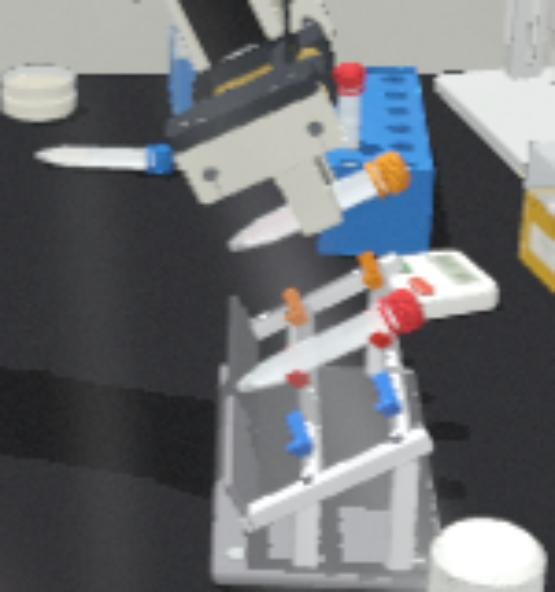

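View pics/c8.png

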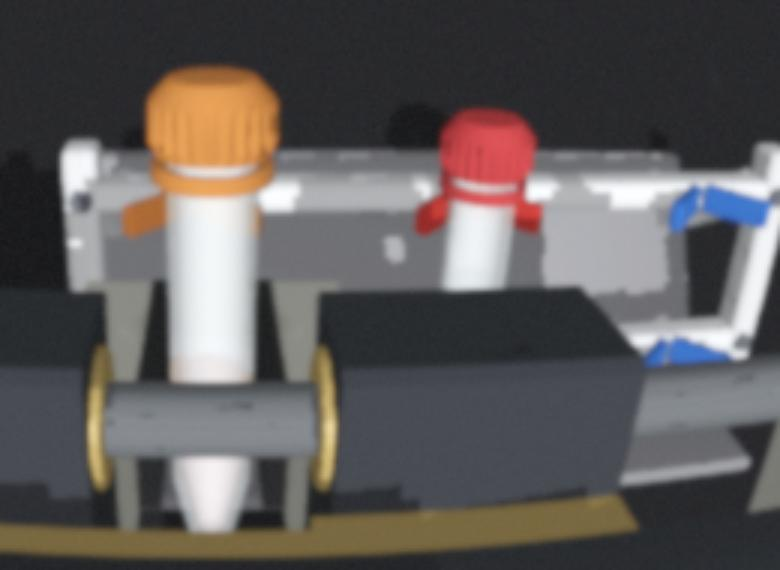

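Call:
{"name": "move_arm", "arguments": {
  "rows": [
    {"delta_pos": [-0.4, 0.5, 0.5], "delta_rot": [0.2, 2.0, 0], "hand": 1.0},
    {"delta_pos": [-0.6, 1.2, 0.3], "delta_rot": [0.3, 3.6, 0], "hand": 1.0},
    {"delta_pos": [-0.8, 2.0, 0], "delta_rot": [0.3, 3.6, 0], "hand": 1.0},
    {"delta_pos": [-0.8, 2.4, 0], "delta_rot": [0.3, 3.6, 0], "hand": 1.0},
    {"delta_pos": [-0.8, 2.4, 0], "delta_rot": [0.3, 3.6, 0], "hand": 1.0},
    {"delta_pos": [-0.8, 2.4, 0], "delta_rot": [0.3, 3.6, 0], "hand": 1.0},
    {"delta_pos": [-0.8, 2.4, -0.5], "delta_rot": [0.3, 3.6, 0], "hand": 1.0},
    {"delta_pos": [-0.8, 2.4, -1], "delta_rot": [0.1, 2.7, 0], "hand": 1.0},
    {"delta_pos": [-0.6, 1.8, -0.8], "delta_rot": [0, 0, 0], "hand": 1.0},
    {"delta_pos": [-0.3, 0.5, -0.5], "delta_rot": [0, 0, 0], "hand": 1.0}
  ]
}}

```text
t: 9.65
eef_pos: [0.5657, 0.0476, 0.1418]
ee_rot: [3.087, -0.146, -0.082]
force: [-0.4, -0.2, 0.4]
width: 0.0152
```

```bash
python3 look.py o5 wrist side; python3 -c "
import cv2
im=cv2.imread('pics/side_o5.png');cv2.imwrite('pics/c7.png',cv2.resize(im[90:250,200:350],None,fx=3.7,fy=3.7))"
```

```text
[ 0.507  0.209 -0.553  0.19  -0.727  0.84 ] [0.5657 0.0476 0.1418] [ 3.0874 -0.1458 -0.0822] 0.015183300533519455
```

View pics/c7.png

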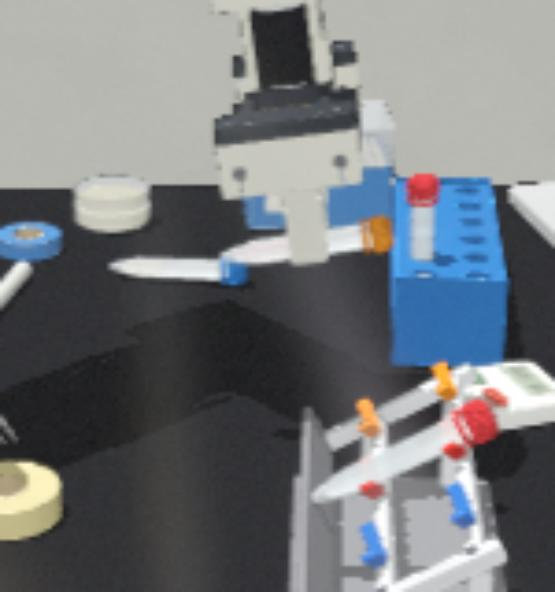

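```bash
python3 - <<'E'
from h import *
s=get_state();print(s['eef_pos'],(R.from_euler('xyz',[np.pi,0,np.radians(-4.66)])*R.from_euler('xyz',s['ee_rot']).inv()).as_rotvec(degrees=True))
E
```

```text
[0.56509055 0.0463587  0.14171407] [3.81041493 8.02485228 0.27479162]
```

Call:
{"name": "move_arm", "arguments": {
  "rows": [
    {"delta_pos": [-0.4, 0.7, 0], "delta_rot": [0.7, 1.4, 0], "hand": 1.0},
    {"delta_pos": [-0.6, 0.9, -0.5], "delta_rot": [0.7, 1.4, 0.1], "hand": 1.0},
    {"delta_pos": [-0.6, 0.9, -0.8], "delta_rot": [0.7, 1.4, 0.1], "hand": 1.0},
    {"delta_pos": [-0.6, 0.9, -1.0], "delta_rot": [0.7, 1.4, 0.1], "hand": 1.0},
    {"delta_pos": [-0.6, 0.9, -1.0], "delta_rot": [0.7, 1.4, 0], "hand": 1.0},
    {"delta_pos": [-0.5, 0.7, -1.0], "delta_rot": [0.3, 1.0, 0], "hand": 1.0},
    {"delta_pos": [-0.2, 0.3, -1.0], "delta_rot": [0, 0, 0], "hand": 1.0},
    {"delta_pos": [0, 0, -1.0], "delta_rot": [0, 0, 0], "hand": 1.0},
    {"delta_pos": [0, 0, -1.0], "delta_rot": [0, 0, 0], "hand": 1.0},
    {"delta_pos": [0, 0, -1.0], "delta_rot": [0, 0, 0], "hand": 1.0}
  ]
}}

```text
t: 10.75
eef_pos: [0.5309, 0.0988, 0.0587]
ee_rot: [-3.141, -0.002, -0.082]
force: [-0.3, 0.3, -0.6]
width: 0.0156
```

```bash
python3 look.py o6 side; python3 -c "
import cv2
im=cv2.imread('pics/side_o6.png');cv2.imwrite('pics/c7.png',cv2.resize(im[90:250,200:350],None,fx=3.7,fy=3.7))"
```

```text
[ 0.548  0.341 -0.519  0.002 -0.71   0.939] [0.5309 0.0988 0.0587] [-3.1414e+00 -2.0000e-03 -8.2300e-02] 0.015561999620768725
```

View pics/c7.png

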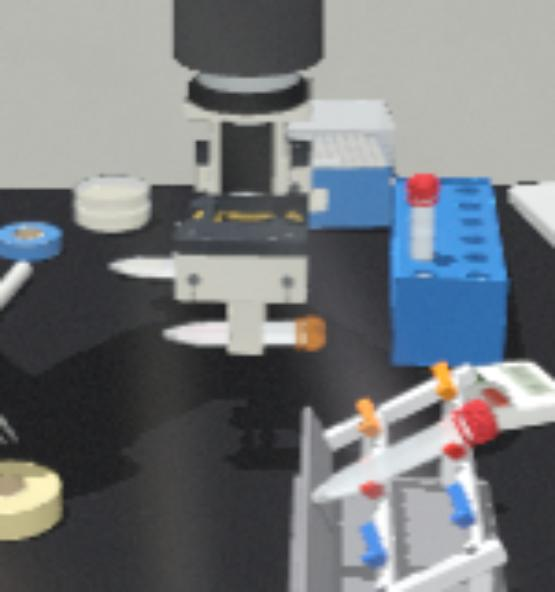

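Call:
{"name": "move_arm", "arguments": {
  "rows": [
    {"delta_pos": [0, 0, -0.8], "delta_rot": [0, 0, 0], "hand": 1.0},
    {"delta_pos": [0, 0, -0.9], "delta_rot": [0, 0, 0], "hand": 1.0},
    {"delta_pos": [0, 0, -0.7], "delta_rot": [0, 0, 0], "hand": 1.0},
    {"delta_pos": [0, 0, -0.4], "delta_rot": [0, 0, 0], "hand": 1.0},
    {"delta_pos": [0, 0, -0.3], "delta_rot": [0, 0, 0], "hand": 1.0},
    {"delta_pos": [0, 0, -0.15], "delta_rot": [0, 0, 0], "hand": 1.0},
    {"delta_pos": [0, 0, 0], "delta_rot": [0, 0, 0], "hand": 1.0},
    {"delta_pos": [0, 0, 0], "delta_rot": [0, 0, 0], "hand": 1.7},
    {"delta_pos": [0, 0, 0], "delta_rot": [0, 0, 0], "hand": 2.5},
    {"delta_pos": [0, 0, 0], "delta_rot": [0, 0, 0], "hand": 4}
  ]
}}

```text
t: 11.8
eef_pos: [0.5311, 0.0992, 0.0273]
ee_rot: [-3.141, -0.002, -0.082]
force: [0.0, -0.7, -0.4]
width: 0.028
```

Call:
{"name": "move_arm", "arguments": {
  "rows": [
    {"delta_pos": [0, 0, 1.0], "delta_rot": [0, 0, 0], "hand": 4},
    {"delta_pos": [0.1, 0, 1.5], "delta_rot": [0.28, 3.39, 0], "hand": 4},
    {"delta_pos": [0.1, 0, 0], "delta_rot": [0.28, 3.39, 0], "hand": 4},
    {"delta_pos": [0.1, 0, 0], "delta_rot": [0.28, 3.39, 0], "hand": 4},
    {"delta_pos": [0.1, 0, 0], "delta_rot": [0.28, 3.39, 0], "hand": 4},
    {"delta_pos": [0.1, 0, 0], "delta_rot": [0.28, 3.39, 0], "hand": 4},
    {"delta_pos": [0, 0, -0.8], "delta_rot": [0, 0, 0], "hand": 4},
    {"delta_pos": [0, 0, -0.9], "delta_rot": [0, 0, 0], "hand": 4},
    {"delta_pos": [0, 0, -0.7], "delta_rot": [0, 0, 0], "hand": 4},
    {"delta_pos": [0, 0, -0.25], "delta_rot": [0, 0, 0], "hand": 4}
  ]
}}

```text
t: 12.8
eef_pos: [0.5349, 0.099, 0.0247]
ee_rot: [3.141, 0.296, -0.082]
force: [0.2, 0.3, 0.3]
width: 0.0399
```

```bash
python3 look.py o7 side wrist; python3 -c "
import cv2,numpy as np
im=cv2.imread('pics/side_o7.png');a=cv2.resize(im[100:240,200:330],None,fx=4,fy=4)
im=cv2.imread('pics/wrist_o7.png');b=cv2.resize(im[150:290,190:320],None,fx=4,fy=4);cv2.imwrite('pics/c7.png',cv2.resize(np.hstack([a,b]),None,fx=.75,fy=.75))"
```

```text
[ 0.439  0.541 -0.241 -0.167 -1.054  1.152] [0.5349 0.099  0.0247] [ 3.1413  0.2959 -0.0822] 0.0398935952943241
```

View pics/c7.png

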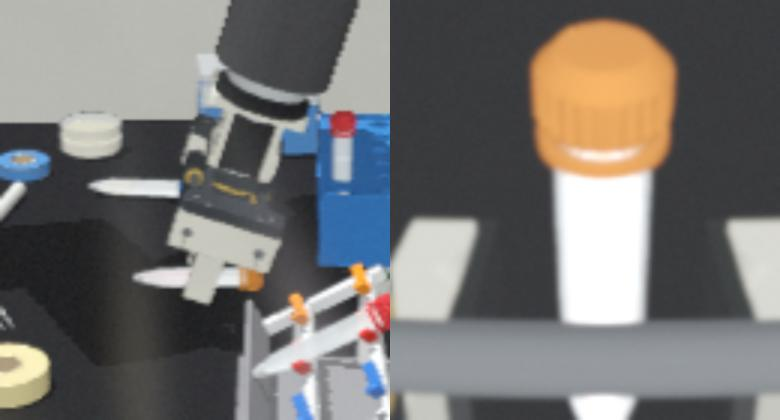

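Call:
{"name": "move_arm", "arguments": {
  "rows": [
    {"delta_pos": [0, 0, 0], "delta_rot": [0, 0, 0], "hand": 3.2},
    {"delta_pos": [0, 0, 0], "delta_rot": [0, 0, 0], "hand": 2.6},
    {"delta_pos": [0, 0, 0], "delta_rot": [0, 0, 0], "hand": 2.3},
    {"delta_pos": [0, 0, 0], "delta_rot": [0, 0, 0], "hand": 2.0},
    {"delta_pos": [0, 0, 0], "delta_rot": [0, 0, 0], "hand": 1.7},
    {"delta_pos": [0, 0, 0], "delta_rot": [0, 0, 0], "hand": 1.4},
    {"delta_pos": [0, 0, 0], "delta_rot": [0, 0, 0], "hand": 1.0},
    {"delta_pos": [0, 0, 0], "delta_rot": [0, 0, 0], "hand": 1.0},
    {"delta_pos": [0, 0, 0.3], "delta_rot": [0, 0, 0], "hand": 1.0},
    {"delta_pos": [0, 0, 1.0], "delta_rot": [0, 0, 0], "hand": 1.0}
  ],
  "force": 12
}}

```text
t: 13.9
eef_pos: [0.5353, 0.0989, 0.0381]
ee_rot: [3.141, 0.297, -0.083]
force: [-0.4, -0.2, -0.2]
width: 0.0159
```

```bash
cat >> place.py <<'E'
E
sed -i 's/^pit=.*//; s/pit=np.radians(28)/pit=np.radians(float(sys.argv[3]) if len(sys.argv)>3 else 11)/' place.py
python3 - <<'E'
import numpy as np
from scipy.spatial.transform import Rotation as R
Rm=R.from_euler('xyz',[3.1413,.2959,-.0822])
print(Rm.inv().apply(np.array([.5286,.0994,.0093])-np.array([.5349,.099,.0247])))
E
python3 look.py o8 side; python3 place.py orange [-.0015,0,.0164] 11.1; python3 -c "
import cv2,numpy as np
im=cv2.imread('pics/side_o8.png');a=cv2.resize(im[100:240,200:330],None,fx=4,fy=4);cv2.imwrite('pics/c7.png',a)"
```

```text
[-0.00154662  0.00011378  0.01657121]
[ 0.438  0.525 -0.231 -0.165 -1.08   1.147] [0.5353 0.0989 0.0381] [ 3.1412  0.2968 -0.0828] 0.015869549710834086
[0.53658933 0.09919949 0.04038781]
[0.003, 0, 0.06] [ 0.5807 -0.0761  0.1498] delta cm [  4.41 -17.53  10.95]
[0.003, 0, 0.03] [ 0.5957 -0.0774  0.1239] delta cm [  5.91 -17.66   8.35]
[0.003, 0, 0.008] [ 0.6066 -0.0782  0.1048] delta cm [  7.   -17.74   6.44]
[0.003, 0, 0] [ 0.6106 -0.0786  0.0979] delta cm [  7.4  -17.78   5.75]
x [ 0.86316263 -0.07035825  0.5       ] z [-0.49834717  0.04062135  0.8660254 ] rot left deg [ -2.3177416  -27.83813186   0.03358592]
```

View pics/c7.png

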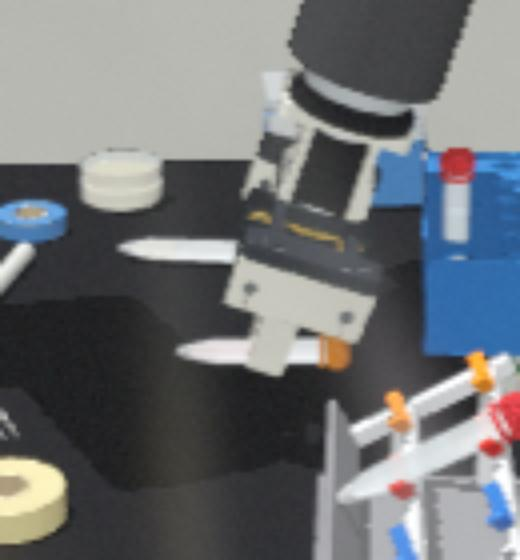

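Lift and tilt, then across to the hover above the orange groove.

Call:
{"name": "move_arm", "arguments": {
  "rows": [
    {"delta_pos": [0, 0, 1.5], "delta_rot": [-0.12, -1.4, 0], "hand": 1.0},
    {"delta_pos": [0, 0, 1.8], "delta_rot": [-0.24, -2.9, 0], "hand": 1.0},
    {"delta_pos": [0, 0, 1.8], "delta_rot": [-0.25, -2.95, 0], "hand": 1.0},
    {"delta_pos": [0.3, -1.0, 1.8], "delta_rot": [-0.25, -2.95, 0], "hand": 1.0},
    {"delta_pos": [0.5, -2.0, 1.8], "delta_rot": [-0.25, -2.95, 0], "hand": 1.0},
    {"delta_pos": [0.6, -2.6, 1.3], "delta_rot": [-0.25, -2.95, 0], "hand": 1.0},
    {"delta_pos": [0.7, -2.8, 0.8], "delta_rot": [-0.25, -2.95, 0], "hand": 1.0},
    {"delta_pos": [0.7, -2.8, 0.2], "delta_rot": [-0.25, -2.95, 0], "hand": 1.0},
    {"delta_pos": [0.7, -2.8, 0], "delta_rot": [-0.25, -2.95, 0], "hand": 1.0},
    {"delta_pos": [0.6, -2.2, 0], "delta_rot": [-0.2, -2.4, 0], "hand": 1.0}
  ]
}}

```text
t: 14.95
eef_pos: [0.577, -0.0642, 0.1497]
ee_rot: [3.141, -0.187, -0.083]
force: [-0.1, 0.2, -0.8]
width: 0.0155
```

```bash
python3 look.py o9; python3 place.py orange [-.0015,0,.0164] 11.1
```

```text
[ 0.266  0.193 -0.524  0.102 -0.681  1.149] [ 0.577  -0.0642  0.1497] [ 3.1414 -0.1874 -0.0827] 0.015496970379969046
[ 0.57700419 -0.06418248  0.14966355]
[0.003, 0, 0.06] [ 0.5807 -0.0761  0.1498] delta cm [ 0.37 -1.2   0.02]
[0.003, 0, 0.03] [ 0.5957 -0.0774  0.1239] delta cm [ 1.87 -1.32 -2.58]
[0.003, 0, 0.008] [ 0.6066 -0.0782  0.1048] delta cm [ 2.96 -1.41 -4.49]
[0.003, 0, 0] [ 0.6106 -0.0786  0.0979] delta cm [ 3.36 -1.44 -5.18]
x [ 0.86316263 -0.07035825  0.5       ] z [-0.49834717  0.04062135  0.8660254 ] rot left deg [-0.02086945 -0.36218395  0.07895021]
```

Call:
{"name": "move_arm", "arguments": {
  "rows": [
    {"delta_pos": [0.2, -0.6, 0], "delta_rot": [0, -0.3, 0], "hand": 1.0},
    {"delta_pos": [0.2, -0.6, 0], "delta_rot": [0, 0, 0], "hand": 1.0},
    {"delta_pos": [0.25, -0.1, -0.4], "delta_rot": [0, 0, 0], "hand": 1.0},
    {"delta_pos": [0.3, 0, -0.5], "delta_rot": [0, 0, 0], "hand": 1.0},
    {"delta_pos": [0.3, 0, -0.5], "delta_rot": [0, 0, 0], "hand": 1.0},
    {"delta_pos": [0.3, 0, -0.5], "delta_rot": [0, 0, 0], "hand": 1.0},
    {"delta_pos": [0.2, 0, -0.4], "delta_rot": [0, 0, 0], "hand": 1.0},
    {"delta_pos": [0.1, 0, -0.2], "delta_rot": [0, 0, 0], "hand": 1.0},
    {"delta_pos": [0, 0, 0], "delta_rot": [0, 0, 0], "hand": 1.0},
    {"delta_pos": [0, 0, 0], "delta_rot": [0, 0, 0], "hand": 1.0}
  ]
}}

```text
t: 15.95
eef_pos: [0.5955, -0.0759, 0.1236]
ee_rot: [3.142, -0.189, -0.082]
force: [-0.6, 0.2, 0.7]
width: 0.0155
```

```bash
python3 look.py o10 side wrist; python3 place.py orange [-.0015,0,.0164] 11.1; python3 -c "
import cv2,numpy as np
im=cv2.imread('pics/side_o10.png');a=cv2.resize(im[130:280,230:360],None,fx=4,fy=4);cv2.imwrite('pics/c7.png',a)
im=cv2.imread('pics/wrist_o10.png');cv2.imwrite('pics/c8.png',cv2.resize(im[130:320,190:450],None,fx=3,fy=3))"
```

```text
[ 0.234  0.254 -0.513  0.1   -0.626  1.179] [ 0.5955 -0.0759  0.1236] [ 3.1415 -0.1892 -0.0824] 0.015499041162608805
[ 0.59553877 -0.07586885  0.12380881]
[0.003, 0, 0.06] [ 0.5807 -0.0761  0.1498] delta cm [-1.48 -0.03  2.6 ]
[0.003, 0, 0.03] [ 0.5957 -0.0774  0.1239] delta cm [ 0.01 -0.15  0.01]
[0.003, 0, 0.008] [ 0.6066 -0.0782  0.1048] delta cm [ 1.11 -0.24 -1.9 ]
[0.003, 0, 0] [ 0.6106 -0.0786  0.0979] delta cm [ 1.51 -0.27 -2.59]
x [ 0.86316263 -0.07035825  0.5       ] z [-0.49834717  0.04062135  0.8660254 ] rot left deg [-0.0244771  -0.23113254  0.06413442]
```

View pics/c7.png

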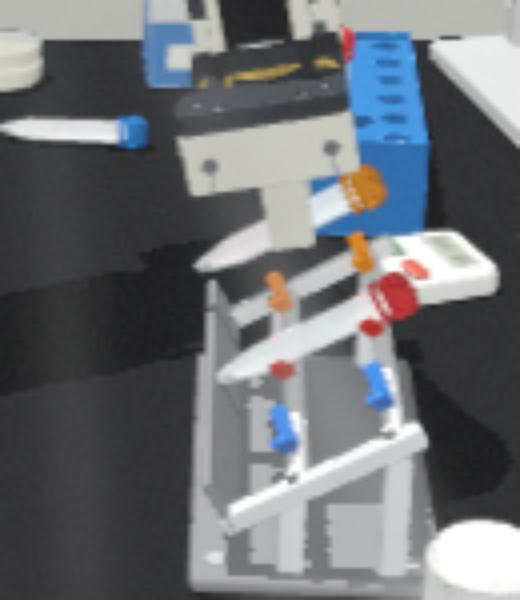

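View pics/c8.png

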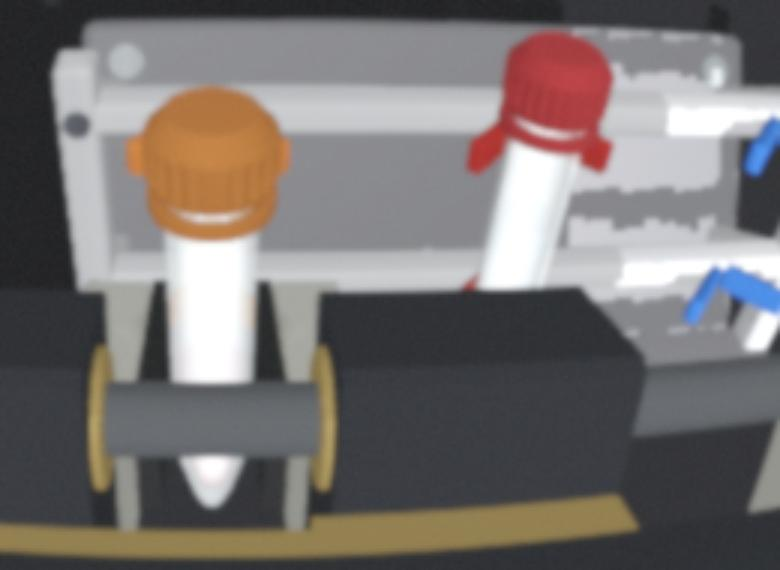

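Call:
{"name": "move_arm", "arguments": {
  "rows": [
    {"delta_pos": [0.2, -0.02, -0.34], "delta_rot": [0, 0, 0], "hand": 1.0},
    {"delta_pos": [0.2, -0.02, -0.34], "delta_rot": [0, 0, 0], "hand": 1.0},
    {"delta_pos": [0.2, -0.02, -0.34], "delta_rot": [0, 0, 0], "hand": 1.0},
    {"delta_pos": [0.2, -0.02, -0.34], "delta_rot": [0, 0, 0], "hand": 1.0},
    {"delta_pos": [0.2, -0.02, -0.34], "delta_rot": [0, 0, 0], "hand": 1.0},
    {"delta_pos": [0.15, 0, -0.26], "delta_rot": [0, 0, 0], "hand": 1.0},
    {"delta_pos": [0.1, 0, -0.17], "delta_rot": [0, 0, 0], "hand": 1.0},
    {"delta_pos": [0.05, 0, -0.1], "delta_rot": [0, 0, 0], "hand": 1.0},
    {"delta_pos": [0, 0, 0], "delta_rot": [0, 0, 0], "hand": 1.0},
    {"delta_pos": [0, 0, 0], "delta_rot": [0, 0, 0], "hand": 1.0}
  ]
}}

```text
t: 17.05
eef_pos: [0.6085, -0.0769, 0.1013]
ee_rot: [3.142, -0.189, -0.082]
force: [0.1, 0.8, -0.6]
width: 0.0154
```

```bash
python3 look.py o11 side wrist; python3 place.py orange [-.0015,0,.0164] 11.1; python3 -c "
import cv2,numpy as np
im=cv2.imread('pics/side_o11.png');a=cv2.resize(im[150:280,240:350],None,fx=4.5,fy=4.5);cv2.imwrite('pics/c7.png',a)
im=cv2.imread('pics/wrist_o11.png');cv2.imwrite('pics/c8.png',cv2.resize(im[130:320,190:450],None,fx=3,fy=3))"
```

```text
[ 0.226  0.301 -0.51   0.104 -0.582  1.181] [ 0.6085 -0.0769  0.1013] [ 3.1416 -0.1894 -0.0824] 0.015416952888227276
[ 0.6085136  -0.07686449  0.10142809]
[0.003, 0, 0.06] [ 0.5807 -0.0761  0.1498] delta cm [-2.78  0.07  4.84]
[0.003, 0, 0.03] [ 0.5957 -0.0774  0.1239] delta cm [-1.29 -0.05  2.24]
[0.003, 0, 0.008] [ 0.6066 -0.0782  0.1048] delta cm [-0.19 -0.14  0.34]
[0.003, 0, 0] [ 0.6106 -0.0786  0.0979] delta cm [ 0.21 -0.17 -0.35]
x [ 0.86316263 -0.07035825  0.5       ] z [-0.49834717  0.04062135  0.8660254 ] rot left deg [-0.02412458 -0.23814137  0.0641101 ]
```

View pics/c7.png

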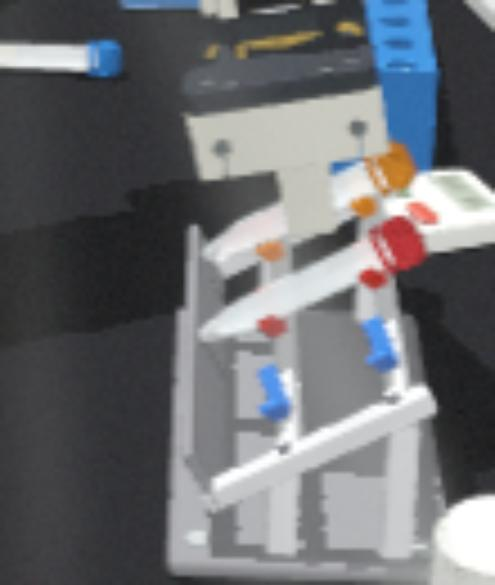

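View pics/c8.png

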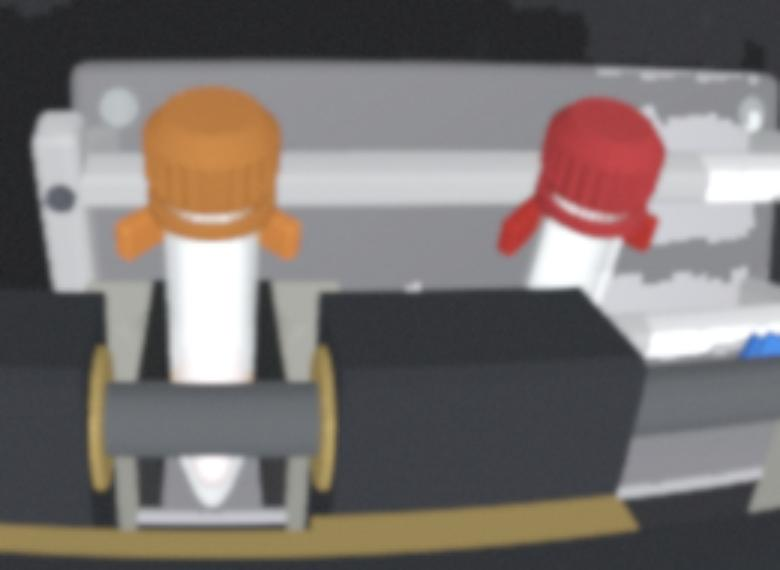

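Call:
{"name": "move_arm", "arguments": {
  "rows": [
    {"delta_pos": [0.05, 0, -0.09], "delta_rot": [0, 0, 0], "hand": 1.0},
    {"delta_pos": [0.05, 0, -0.09], "delta_rot": [0, 0, 0], "hand": 1.0},
    {"delta_pos": [0.05, 0, -0.09], "delta_rot": [0, 0, 0], "hand": 1.0},
    {"delta_pos": [0.05, 0, -0.09], "delta_rot": [0, 0, 0], "hand": 1.0},
    {"delta_pos": [0, 0, 0], "delta_rot": [0, 0, 0], "hand": 1.0},
    {"delta_pos": [0, 0, 0], "delta_rot": [0, 0, 0], "hand": 1.0},
    {"delta_pos": [0, 0, 0], "delta_rot": [0, 0, 0], "hand": 1.0},
    {"delta_pos": [0, 0, 0], "delta_rot": [0, 0, 0], "hand": 1.0},
    {"delta_pos": [0, 0, 0], "delta_rot": [0, 0, 0], "hand": 1.0},
    {"delta_pos": [0, 0, 0], "delta_rot": [0, 0, 0], "hand": 1.0}
  ]
}}

```text
t: 18.15
eef_pos: [0.6103, -0.0765, 0.0982]
ee_rot: [-3.141, -0.19, -0.082]
force: [-4.5, 3.1, 7.7]
width: 0.0155
```

```bash
python3 look.py o12 side wrist; python3 place.py orange [-.0015,0,.0164] 11.1|grep "0, 0\]"; python3 -c "
import cv2,numpy as np
im=cv2.imread('pics/side_o12.png');a=cv2.resize(im[150:280,240:350],None,fx=4.5,fy=4.5);cv2.imwrite('pics/c7.png',a)
im=cv2.imread('pics/wrist_o12.png');cv2.imwrite('pics/c8.png',cv2.resize(im[130:320,190:450],None,fx=3,fy=3))"
```

```text
[ 0.225  0.307 -0.51   0.105 -0.575  1.181] [ 0.6103 -0.0765  0.0982] [-3.1414 -0.1895 -0.0822] 0.015470456729908877
[0.003, 0, 0] [ 0.6106 -0.0786  0.0979] delta cm [ 0.02 -0.2  -0.03]
```

View pics/c7.png

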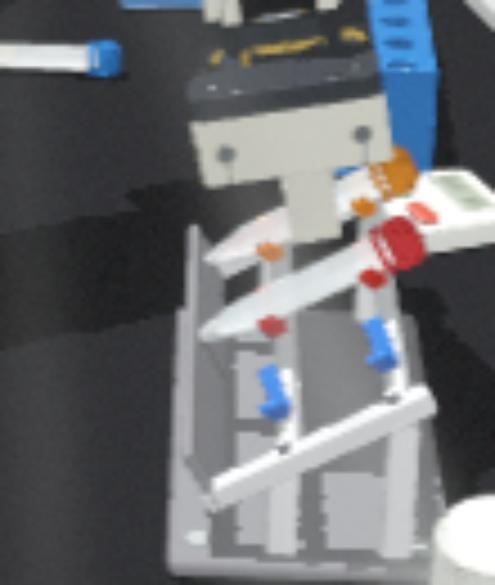

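View pics/c8.png

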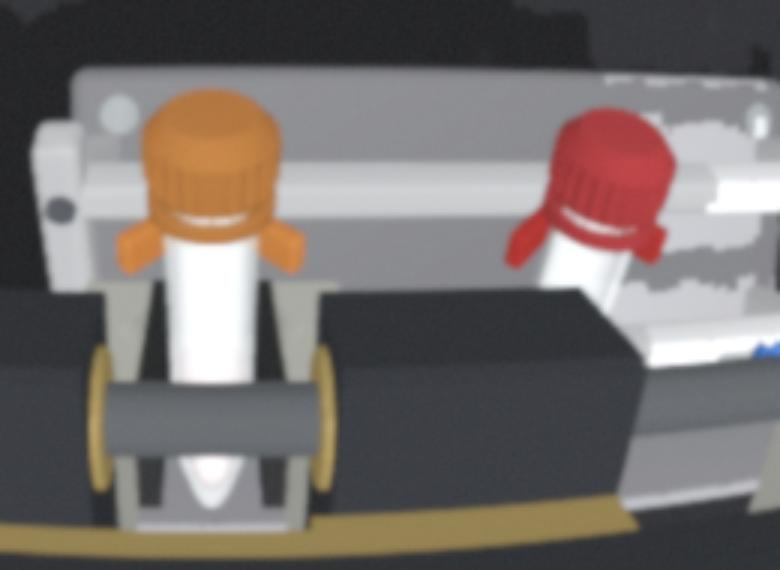

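Call:
{"name": "move_arm", "arguments": {
  "rows": [
    {"delta_pos": [0, 0.05, 0], "delta_rot": [0, 0, 0], "hand": 1.0},
    {"delta_pos": [0, 0, 0], "delta_rot": [0, 0, 0], "hand": 1.3},
    {"delta_pos": [0, 0, 0], "delta_rot": [0, 0, 0], "hand": 1.6},
    {"delta_pos": [0, 0, 0], "delta_rot": [0, 0, 0], "hand": 1.8},
    {"delta_pos": [0, 0, 0], "delta_rot": [0, 0, 0], "hand": 2.0},
    {"delta_pos": [0, 0, 0], "delta_rot": [0, 0, 0], "hand": 2.2},
    {"delta_pos": [0, 0, 0], "delta_rot": [0, 0, 0], "hand": 2.5},
    {"delta_pos": [0, 0, 0], "delta_rot": [0, 0, 0], "hand": 2.8},
    {"delta_pos": [0, 0, 0], "delta_rot": [0, 0, 0], "hand": 2.8},
    {"delta_pos": [0, 0, 0], "delta_rot": [0, 0, 0], "hand": 2.8}
  ]
}}

```text
t: 19.25
eef_pos: [0.6105, -0.0764, 0.0976]
ee_rot: [3.142, -0.189, -0.082]
force: [-0.2, 1.2, -0.8]
width: 0.028
```

```bash
python3 look.py o13 wrist; python3 -c "
import cv2,numpy as np
im=cv2.imread('pics/wrist_o13.png');cv2.imwrite('pics/c8.png',cv2.resize(im[130:320,190:450],None,fx=3,fy=3))"
```

```text
[ 0.226  0.308 -0.51   0.105 -0.574  1.179] [ 0.6105 -0.0764  0.0976] [ 3.1416 -0.1893 -0.0824] 0.02801753533455243
```

View pics/c8.png

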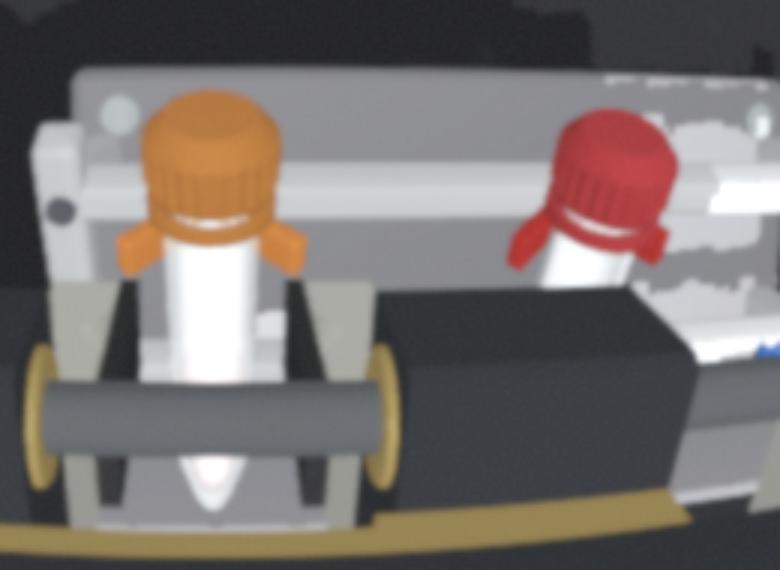

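Call:
{"name": "move_arm", "arguments": {
  "rows": [
    {"delta_pos": [-0.08, 0, 0.4], "delta_rot": [0, 0, 0], "hand": 2.8},
    {"delta_pos": [-0.16, 0.01, 0.8], "delta_rot": [0, 0, 0], "hand": 2.8},
    {"delta_pos": [-0.24, 0.02, 1.2], "delta_rot": [0, 0, 0], "hand": 2.8},
    {"delta_pos": [-0.3, 0.02, 1.5], "delta_rot": [0, 0, 0], "hand": 2.8},
    {"delta_pos": [-0.3, 0.02, 1.5], "delta_rot": [0, 0, 0], "hand": 2.8},
    {"delta_pos": [-0.3, 0.02, 1.5], "delta_rot": [0, 0, 0], "hand": 2.8},
    {"delta_pos": [-0.9, 2.0, 0.6], "delta_rot": [0, 1.8, -1.1], "hand": 3.5},
    {"delta_pos": [-1.0, 3.6, 0], "delta_rot": [0, 1.8, -1.1], "hand": 4.5},
    {"delta_pos": [-1.0, 3.6, 0], "delta_rot": [0, 1.8, -1.1], "hand": 5},
    {"delta_pos": [-1.0, 3.6, 0], "delta_rot": [0, 1.8, -1.1], "hand": 5}
  ]
}}

```text
t: 20.3
eef_pos: [0.5572, 0.0537, 0.1743]
ee_rot: [3.127, -0.065, -0.159]
force: [1.0, -0.5, -0.4]
width: 0.0489
```

```bash
python3 look.py o14 side scene; python3 -c "
import cv2,numpy as np
im=cv2.imread('pics/side_o14.png');a=cv2.resize(im[150:280,240:350],None,fx=4,fy=4)
im=cv2.imread('pics/scene_o14.png');b=cv2.resize(im[110:215,225:340],None,fx=4.95,fy=4.95)[:520];cv2.imwrite('pics/c8.png',cv2.resize(np.hstack([a,b[:520]]),None,fx=.79,fy=.79))"
```

```text
[ 0.479  0.199 -0.42   0.064 -0.909  0.894] [0.5572 0.0537 0.1743] [ 3.1271 -0.065  -0.1586] 0.048856792713076004
```

View pics/c8.png

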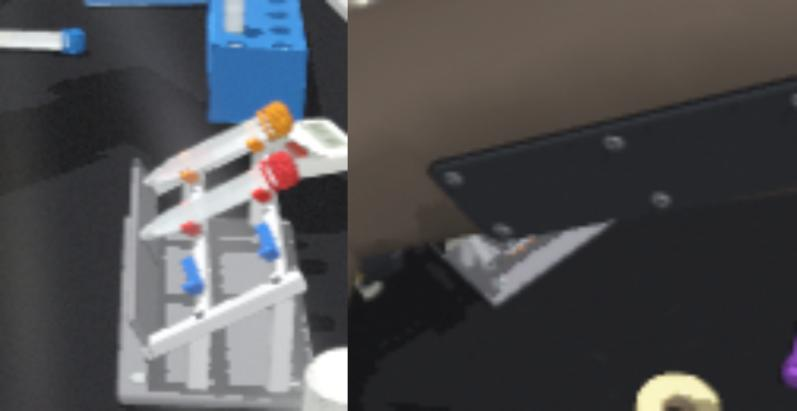

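Call:
{"name": "move_arm", "arguments": {
  "rows": [
    {"delta_pos": [-0.7, 2.4, -0.2], "delta_rot": [0.1, 0.5, -0.2], "hand": 5},
    {"delta_pos": [-0.8, 2.7, -0.5], "delta_rot": [0.1, 0.5, -0.3], "hand": 5},
    {"delta_pos": [-0.8, 2.7, -0.8], "delta_rot": [0.1, 0.5, -0.3], "hand": 5},
    {"delta_pos": [-0.8, 2.7, -0.8], "delta_rot": [0.1, 0.5, -0.3], "hand": 5},
    {"delta_pos": [-0.8, 2.7, -0.8], "delta_rot": [0.1, 0.5, -0.3], "hand": 5},
    {"delta_pos": [-0.8, 2.7, -0.8], "delta_rot": [0.1, 0.5, -0.3], "hand": 5},
    {"delta_pos": [-0.8, 2.7, -0.8], "delta_rot": [0.1, 0.4, -0.3], "hand": 5},
    {"delta_pos": [-0.8, 2.7, -0.8], "delta_rot": [0.1, 0.3, 0], "hand": 5},
    {"delta_pos": [-0.6, 2.0, -0.8], "delta_rot": [0, 0, 0], "hand": 5},
    {"delta_pos": [-0.2, 0.9, -0.5], "delta_rot": [0, 0, 0], "hand": 5}
  ]
}}

```text
t: 21.4
eef_pos: [0.4864, 0.2959, 0.105]
ee_rot: [3.13, 0.001, -0.191]
force: [-0.2, -0.6, -0.3]
width: 0.0499
```

```bash
python3 look.py b1 wrist side; python3 tm.py b1 blue
```

```text
[ 0.893  0.326 -0.402  0.006 -0.854  0.483] [0.4864 0.2959 0.105 ] [ 3.1297e+00  1.1000e-03 -1.9100e-01] 0.04993013249580859
(array([258. , 147.1]), [245, 137, 27, 25, 506])Traceback (most recent call last):
  File "tm.py", line 11, in <module>
    x=xs[ys==y]; pts.append(onz('wrist',((x.min()+x.max())/2,y),.009,st))
                                          ~~~~~^^
    return umr_minimum(a, axis, None, out, keepdims, initial, where)
ValueError: zero-size array to reduction operation minimum which has no identity
```

View pics/wrist_b1.png

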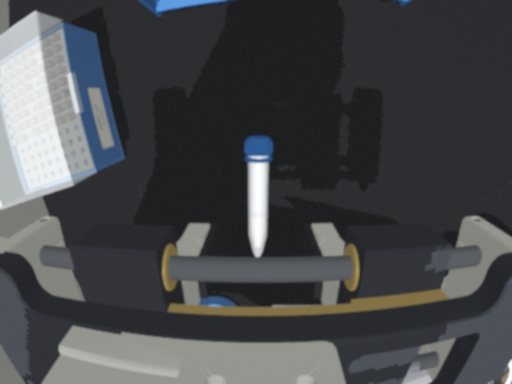

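View pics/side_b1.png

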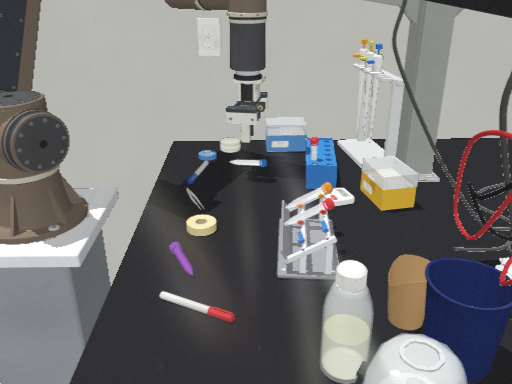

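```bash
sed -i 's/    x=xs\[ys==y\]; /    x=xs[ys==y]\n    if len(x)<8: continue\n    /' tm.py; python3 tm.py b1 blue; python3 - <<'E'
from h import *
import pickle
st=pickle.load(open('b1.pkl','rb'))
for uv,z in (((122,158),0),((95,35),0),((75,183),.05),((75,183),.08),((10,205),.06)): print(uv,z,onz('wrist',uv,z,st).round(3))
# side view top/bottom of box near-left
for uv,z in (((266,150),0),((266,121),.0),):print(onz('side',uv,z).round(3))
o,d=ray('side',(266,121)); print((o+d*(.38-o[1])/d[1]).round(3))
E
```

```text
(array([258. , 147.1]), [245, 137, 27, 25, 506])
yaw -11.77674435344524
cap [0.52956353 0.28838047 0.011     ] axis y at cap 0.28809020375347144 centre [0.48453181 0.29747875]
along -0.002188917055038567 across(left) 0.0011794058800486153 delta [-0.00190213  0.00160133]
(122, 158) 0 [0.544 0.407 0.   ]
(95, 35) 0 [0.659 0.409 0.   ]
(75, 183) 0.05 [0.539 0.428 0.05 ]
(75, 183) 0.08 [0.543 0.405 0.08 ]
(10, 205) 0.06 [0.538 0.502 0.06 ]
[0.54 0.42 0.  ]
[0.55  0.721 0.   ]
[0.538 0.38  0.105]
```

Call:
{"name": "move_arm", "arguments": {
  "rows": [
    {"delta_pos": [0.1, 0, -0.4], "delta_rot": [0.8, 3.3, -0.1], "hand": 5},
    {"delta_pos": [0.1, 0, -0.6], "delta_rot": [0.8, 3.3, -0.1], "hand": 5},
    {"delta_pos": [0.1, 0, -0.8], "delta_rot": [0.8, 3.3, -0.1], "hand": 5},
    {"delta_pos": [0.1, 0, -0.9], "delta_rot": [0.8, 3.3, -0.1], "hand": 4.5},
    {"delta_pos": [0.1, -0.1, -0.9], "delta_rot": [0.8, 3.3, -0.1], "hand": 4},
    {"delta_pos": [0, 0, -0.9], "delta_rot": [0, 0, 0], "hand": 4},
    {"delta_pos": [0, 0, -0.7], "delta_rot": [0, 0, 0], "hand": 4},
    {"delta_pos": [0, 0, -0.7], "delta_rot": [0, 0, 0], "hand": 4},
    {"delta_pos": [0, 0, -0.4], "delta_rot": [0, 0, 0], "hand": 4},
    {"delta_pos": [0, 0, 0], "delta_rot": [0, 0, 0], "hand": 4}
  ]
}}

```text
t: 22.5
eef_pos: [0.491, 0.2935, 0.0415]
ee_rot: [3.141, 0.298, -0.199]
force: [-0.3, 0.6, -0.2]
width: 0.0401
```

```bash
python3 look.py b2 wrist side; python3 - <<'E'
from h import *
import pickle
s=pickle.load(open('b2.pkl','rb'));Rm=R.from_euler('xyz',s['ee_rot'])
print('C in tool',Rm.inv().apply(np.array([.484,.2967,.0093])-s['eef_pos']),'toolz',Rm.apply([0,0,1]),'left',(R.from_euler('xyz',[np.pi,np.radians(17),np.radians(-11.5)])*Rm.inv()).as_rotvec(degrees=True))
im=cv2.imread('pics/wrist_b2.png');cv2.imwrite('pics/c8.png',cv2.resize(im[130:320,150:400],None,fx=3,fy=3))
E
```

```text
[ 0.718  0.529 -0.168 -0.268 -1.074  0.805] [0.491  0.2935 0.0415] [ 3.141   0.2976 -0.1986] 0.040105162126865025
C in tool [ 0.00224569 -0.00172092  0.03294721] toolz [-0.287571    0.05727187 -0.95604542] left [ 0.0220857  -0.05621129 -0.12956668]
```

View pics/c8.png

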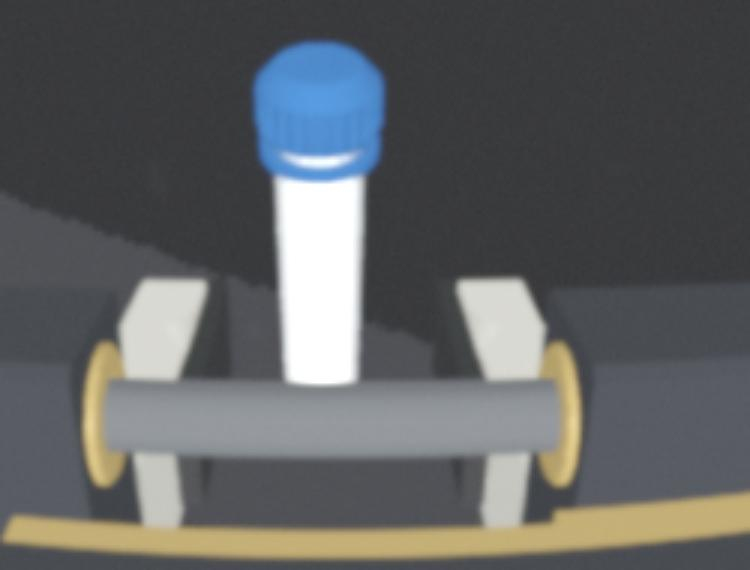

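Call:
{"name": "move_arm", "arguments": {
  "rows": [
    {"delta_pos": [0.02, 0.17, -0.3], "delta_rot": [0, 0, 0], "hand": 4},
    {"delta_pos": [0, 0, -0.6], "delta_rot": [0, 0, 0], "hand": 4},
    {"delta_pos": [0, 0, -0.5], "delta_rot": [0, 0, 0], "hand": 4},
    {"delta_pos": [0, 0, -0.2], "delta_rot": [0, 0, 0], "hand": 4},
    {"delta_pos": [0, 0, 0], "delta_rot": [0, 0, 0], "hand": 3.4},
    {"delta_pos": [0, 0, 0], "delta_rot": [0, 0, 0], "hand": 2.9},
    {"delta_pos": [0, 0, 0], "delta_rot": [0, 0, 0], "hand": 2.5},
    {"delta_pos": [0, 0, 0], "delta_rot": [0, 0, 0], "hand": 2.2},
    {"delta_pos": [0, 0, 0], "delta_rot": [0, 0, 0], "hand": 1.9},
    {"delta_pos": [0, 0, 0], "delta_rot": [0, 0, 0], "hand": 1.6}
  ]
}}

```text
t: 23.6
eef_pos: [0.4919, 0.2953, 0.0257]
ee_rot: [-3.142, 0.297, -0.199]
force: [0.2, 0.0, 0.8]
width: 0.0171
```

Call:
{"name": "move_arm", "arguments": {
  "rows": [
    {"delta_pos": [0, 0, 0], "delta_rot": [0, 0, 0], "hand": 1.4},
    {"delta_pos": [0, 0, 0], "delta_rot": [0, 0, 0], "hand": 1.0},
    {"delta_pos": [0, 0, 0], "delta_rot": [0, 0, 0], "hand": 1.0},
    {"delta_pos": [0, 0, 0], "delta_rot": [0, 0, 0], "hand": 1.0},
    {"delta_pos": [0, 0, 0], "delta_rot": [0, 0, 0], "hand": 1.0},
    {"delta_pos": [0, 0, 0], "delta_rot": [0, 0, 0], "hand": 1.0},
    {"delta_pos": [0, 0, 0], "delta_rot": [0, 0, 0], "hand": 1.0},
    {"delta_pos": [0, 0, 0], "delta_rot": [0, 0, 0], "hand": 1.0},
    {"delta_pos": [0, 0, 0], "delta_rot": [0, 0, 0], "hand": 1.0},
    {"delta_pos": [0, 0, 0], "delta_rot": [0, 0, 0], "hand": 1.0}
  ],
  "force": 12
}}

```text
t: 24.6
eef_pos: [0.4919, 0.2952, 0.0257]
ee_rot: [3.141, 0.298, -0.199]
force: [0.0, 0.9, 0.2]
width: 0.0154
```

```bash
python3 look.py b3 wrist side; python3 - <<'E'
from h import *
import pickle
s=pickle.load(open('b3.pkl','rb'));Rm=R.from_euler('xyz',s['ee_rot'])
print('C in tool',Rm.inv().apply(np.array([.484,.2967,.0093])-s['eef_pos']))
im=cv2.imread('pics/wrist_b3.png');a=cv2.resize(im[130:320,150:400],None,fx=2,fy=2)
im=cv2.imread('pics/side_b3.png');b=cv2.resize(im[85:180,200:300],None,fx=4,fy=4);cv2.imwrite('pics/c8.png',np.hstack([a,b])[:, :800] if 0 else cv2.resize(np.hstack([a,b[:380]]),None,fx=.88,fy=.88))
E
python3 place.py blue [-.0026,0,.0165] 11.1
```

```text
[ 0.719  0.55  -0.173 -0.272 -1.048  0.813] [0.4919 0.2952 0.0257] [ 3.1415  0.2975 -0.1993] 0.015354979972597035
C in tool [-0.00288522  0.0001219   0.01799474]
[0.49189915 0.29522963 0.0256547 ]
[0.003, 0, 0.06] [ 0.5704 -0.2157  0.1502] delta cm [  7.85 -51.1   12.45]
[0.003, 0, 0.03] [ 0.5853 -0.2169  0.1242] delta cm [  9.34 -51.22   9.85]
[0.003, 0, 0.008] [ 0.5963 -0.2178  0.1051] delta cm [ 10.44 -51.31   7.95]
[0.003, 0, 0] [ 0.6003 -0.2182  0.0982] delta cm [ 10.84 -51.34   7.25]
x [ 0.86316263 -0.07035825  0.5       ] z [-0.49834717  0.04062135  0.8660254 ] rot left deg [ -3.93220045 -27.88570757   6.61977927]
```

View pics/c8.png

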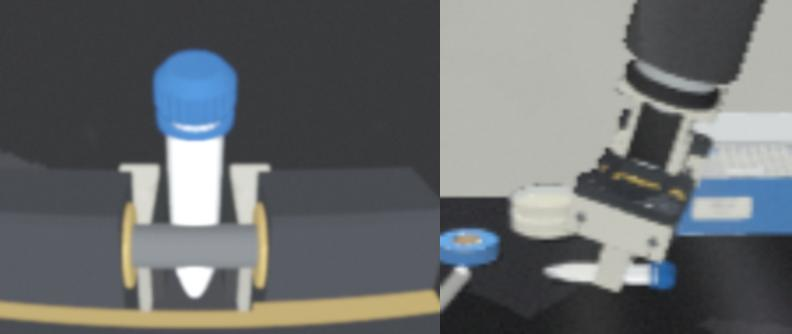

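Call:
{"name": "move_arm", "arguments": {
  "rows": [
    {"delta_pos": [0, 0, 0.8], "delta_rot": [0, 0, 0], "hand": 1.0},
    {"delta_pos": [0, 0, 1.6], "delta_rot": [0, 0, 0], "hand": 1.0},
    {"delta_pos": [0, 0, 2.2], "delta_rot": [-0.49, -3.48, 0.83], "hand": 1.0},
    {"delta_pos": [0, -1, 2.2], "delta_rot": [-0.49, -3.48, 0.83], "hand": 1.0},
    {"delta_pos": [0.3, -2, 2.2], "delta_rot": [-0.49, -3.48, 0.83], "hand": 1.0},
    {"delta_pos": [0.3, -3, 2.2], "delta_rot": [-0.49, -3.48, 0.83], "hand": 1.0},
    {"delta_pos": [0.3, -3, 2.2], "delta_rot": [-0.49, -3.48, 0.83], "hand": 1.0},
    {"delta_pos": [0.3, -3, 2.2], "delta_rot": [-0.49, -3.48, 0.83], "hand": 1.0},
    {"delta_pos": [0.3, -3, 2.2], "delta_rot": [-0.49, -3.48, 0.83], "hand": 1.0},
    {"delta_pos": [0.3, -3, 0], "delta_rot": [-0.49, -3.48, 0.83], "hand": 1.0}
  ]
}}

```text
t: 25.7
eef_pos: [0.5115, 0.1152, 0.2085]
ee_rot: [-3.137, -0.201, -0.081]
force: [1.1, -0.4, -0.3]
width: 0.0157
```

Call:
{"name": "move_arm", "arguments": {
  "rows": [
    {"delta_pos": [0.6, -3.3, 0], "delta_rot": [0, 0, 0], "hand": 1.0},
    {"delta_pos": [0.6, -3.6, 0], "delta_rot": [0, 0, 0], "hand": 1.0},
    {"delta_pos": [0.6, -3.6, 0], "delta_rot": [0, 0, 0], "hand": 1.0},
    {"delta_pos": [0.6, -3.6, 0], "delta_rot": [0, 0, 0], "hand": 1.0},
    {"delta_pos": [0.6, -3.6, 0], "delta_rot": [0, 0, 0], "hand": 1.0},
    {"delta_pos": [0.6, -3.6, 0], "delta_rot": [0, 0, 0], "hand": 1.0},
    {"delta_pos": [0.6, -3.6, 0], "delta_rot": [0, 0, 0], "hand": 1.0},
    {"delta_pos": [0.6, -3.6, 0], "delta_rot": [0, 0, 0], "hand": 1.0},
    {"delta_pos": [0.6, -2.8, 0], "delta_rot": [0, 0, 0], "hand": 1.0},
    {"delta_pos": [0.3, -1.2, 0], "delta_rot": [0, 0, 0], "hand": 1.0}
  ]
}}

```text
t: 26.7
eef_pos: [0.567, -0.2121, 0.205]
ee_rot: [3.141, -0.194, -0.083]
force: [0.3, -1.0, -0.3]
width: 0.0155
```

```bash
sed -i 's/\[.5983,-.2180,.080\]/[.5982,-.2160,.0798]/' place.py; python3 look.py b4 side; python3 place.py blue [-.0029,0,.0172] 11.1; python3 -c "
import cv2,numpy as np
im=cv2.imread('pics/side_b4.png');a=cv2.resize(im[80:280,200:370],None,fx=3,fy=3);cv2.imwrite('pics/c7.png',a)"
```

```text
[-0.029  0.177 -0.365  0.015 -0.835  1.508] [ 0.567  -0.2121  0.205 ] [ 3.1413 -0.1942 -0.0832] 0.015485455697261783
[ 0.56733633 -0.21241179  0.20469902]
[0.003, 0, 0.06] [ 0.5704 -0.2137  0.1507] delta cm [ 0.31 -0.13 -5.4 ]
[0.003, 0, 0.03] [ 0.5854 -0.215   0.1247] delta cm [ 1.8  -0.25 -8.  ]
[0.003, 0, 0.008] [ 0.5963 -0.2158  0.1057] delta cm [ 2.9  -0.34 -9.9 ]
[0.003, 0, 0] [ 0.6003 -0.2162  0.0987] delta cm [  3.3   -0.38 -10.6 ]
x [ 0.86316263 -0.07035825  0.5       ] z [-0.49834717  0.04062135  0.8660254 ] rot left deg [0.02849487 0.00811848 0.11152776]
```

View pics/c7.png

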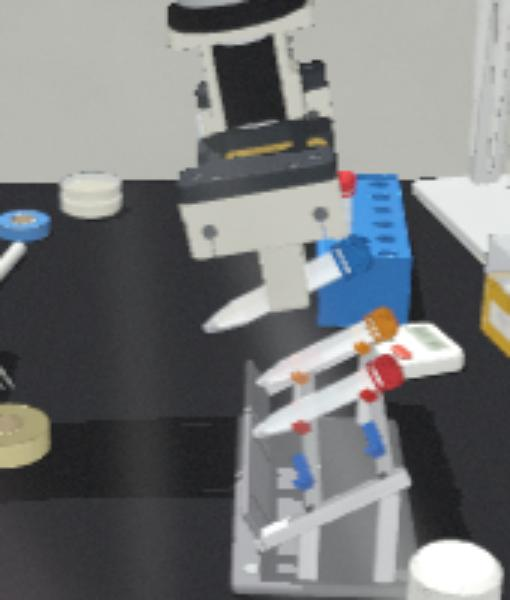

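Call:
{"name": "move_arm", "arguments": {
  "rows": [
    {"delta_pos": [0.03, -0.1, -0.5], "delta_rot": [0, 0, 0.1], "hand": 1.0},
    {"delta_pos": [0.07, -0.05, -1.0], "delta_rot": [0, 0, 0], "hand": 1.0},
    {"delta_pos": [0.1, 0, -1.2], "delta_rot": [0, 0, 0], "hand": 1.0},
    {"delta_pos": [0.2, 0, -1.2], "delta_rot": [0, 0, 0], "hand": 1.0},
    {"delta_pos": [0.3, 0, -1.2], "delta_rot": [0, 0, 0], "hand": 1.0},
    {"delta_pos": [0.4, -0.05, -1.2], "delta_rot": [0, 0, 0], "hand": 1.0},
    {"delta_pos": [0.4, -0.05, -0.9], "delta_rot": [0, 0, 0], "hand": 1.0},
    {"delta_pos": [0.2, 0, -0.5], "delta_rot": [0, 0, 0], "hand": 1.0},
    {"delta_pos": [0.1, 0, -0.3], "delta_rot": [0, 0, 0], "hand": 1.0},
    {"delta_pos": [0, 0, 0], "delta_rot": [0, 0, 0], "hand": 1.0}
  ]
}}

```text
t: 27.75
eef_pos: [0.5849, -0.2123, 0.1232]
ee_rot: [3.142, -0.192, -0.079]
force: [0.3, -0.8, -0.1]
width: 0.0155
```

```bash
python3 look.py b5 side wrist; python3 place.py blue [-.0029,0,.0172] 11.1; python3 -c "
import cv2,numpy as np
im=cv2.imread('pics/side_b5.png');a=cv2.resize(im[130:280,230:360],None,fx=4,fy=4);cv2.imwrite('pics/c7.png',a)
im=cv2.imread('pics/wrist_b5.png');cv2.imwrite('pics/c8.png',cv2.resize(im[130:320,100:360],None,fx=3,fy=3))"
```

```text
[-0.029  0.289 -0.428  0.016 -0.661  1.509] [ 0.5849 -0.2123  0.1232] [ 3.1415 -0.1923 -0.0793] 0.015538195218386676
[ 0.58507624 -0.21237937  0.124022  ]
[0.003, 0, 0.06] [ 0.5704 -0.2137  0.1507] delta cm [-1.47 -0.14  2.67]
[0.003, 0, 0.03] [ 0.5854 -0.215   0.1247] delta cm [ 0.03 -0.26  0.07]
[0.003, 0, 0.008] [ 0.5963 -0.2158  0.1057] delta cm [ 1.13 -0.35 -1.84]
[0.003, 0, 0] [ 0.6003 -0.2162  0.0987] delta cm [ 1.52 -0.38 -2.53]
x [ 0.86316263 -0.07035825  0.5       ] z [-0.49834717  0.04062135  0.8660254 ] rot left deg [ 0.00106376 -0.01570164 -0.11382474]
```

View pics/c7.png

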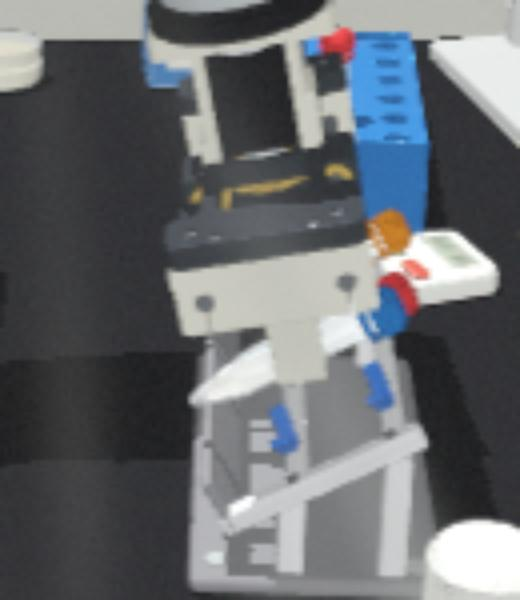

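View pics/c8.png

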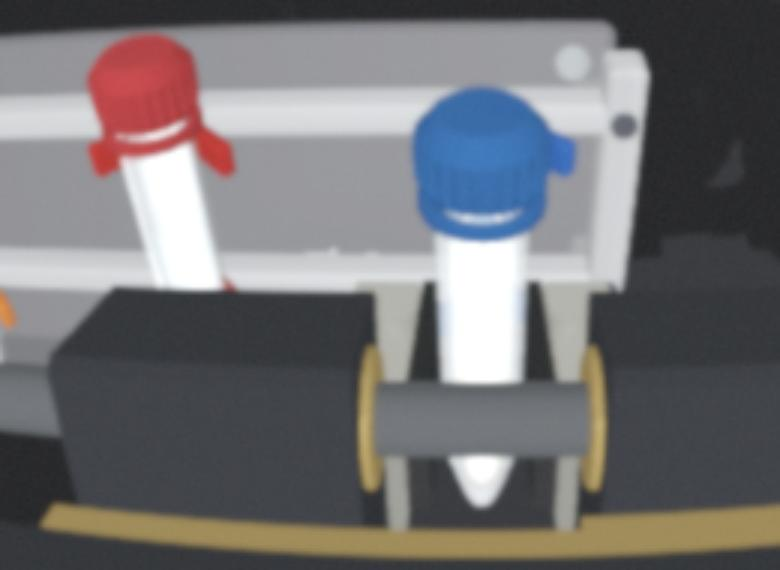

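Call:
{"name": "move_arm", "arguments": {
  "rows": [
    {"delta_pos": [0.05, -0.24, 0], "delta_rot": [0, 0, -0.1], "hand": 1.0},
    {"delta_pos": [0.2, -0.02, -0.34], "delta_rot": [0, 0, 0], "hand": 1.0},
    {"delta_pos": [0.2, -0.02, -0.34], "delta_rot": [0, 0, 0], "hand": 1.0},
    {"delta_pos": [0.2, -0.02, -0.34], "delta_rot": [0, 0, 0], "hand": 1.0},
    {"delta_pos": [0.2, -0.02, -0.34], "delta_rot": [0, 0, 0], "hand": 1.0},
    {"delta_pos": [0.2, -0.02, -0.34], "delta_rot": [0, 0, 0], "hand": 1.0},
    {"delta_pos": [0.15, 0, -0.26], "delta_rot": [0, 0, 0], "hand": 1.0},
    {"delta_pos": [0.1, 0, -0.15], "delta_rot": [0, 0, 0], "hand": 1.0},
    {"delta_pos": [0, 0, 0], "delta_rot": [0, 0, 0], "hand": 1.0},
    {"delta_pos": [0, 0, 0], "delta_rot": [0, 0, 0], "hand": 1.0}
  ]
}}

```text
t: 28.85
eef_pos: [0.5979, -0.2157, 0.1026]
ee_rot: [3.142, -0.193, -0.081]
force: [-0.3, -0.5, -0.6]
width: 0.0155
```

```bash
python3 look.py b6 side wrist; python3 place.py blue [-.0029,0,.0172] 11.1|grep "0, 0\]"; python3 -c "
import cv2,numpy as np
im=cv2.imread('pics/side_b6.png');a=cv2.resize(im[130:280,230:360],None,fx=4,fy=4);cv2.imwrite('pics/c7.png',a)
im=cv2.imread('pics/wrist_b6.png');cv2.imwrite('pics/c8.png',cv2.resize(im[130:320,100:360],None,fx=3,fy=3))"
```

```text
[-0.034  0.333 -0.421  0.015 -0.624  1.513] [ 0.5979 -0.2157  0.1026] [ 3.1416 -0.1929 -0.081 ] 0.015452973328292178
[0.003, 0, 0] [ 0.6003 -0.2162  0.0987] delta cm [ 0.24 -0.05 -0.4 ]
```

View pics/c7.png

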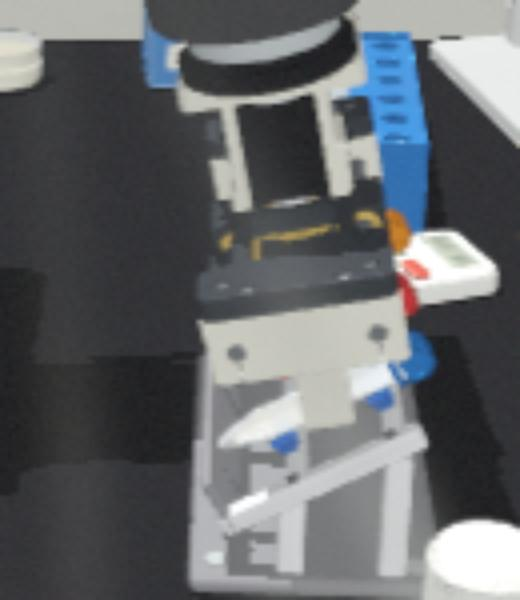

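View pics/c8.png

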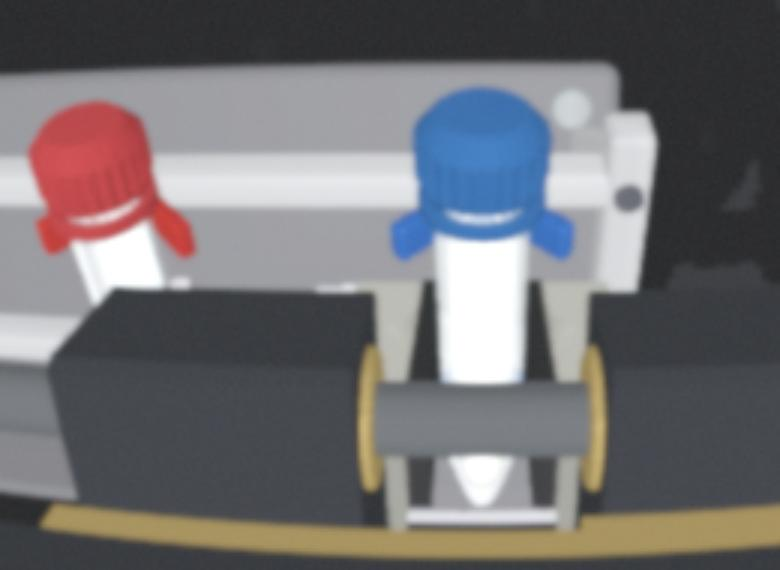

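Centred (flanks 392–573, tube 482). Final 4.5 mm.

Call:
{"name": "move_arm", "arguments": {
  "rows": [
    {"delta_pos": [0.05, 0, -0.09], "delta_rot": [0, 0, 0], "hand": 1.0},
    {"delta_pos": [0.05, 0, -0.09], "delta_rot": [0, 0, 0], "hand": 1.0},
    {"delta_pos": [0.05, 0, -0.09], "delta_rot": [0, 0, 0], "hand": 1.0},
    {"delta_pos": [0.05, 0, -0.09], "delta_rot": [0, 0, 0], "hand": 1.0},
    {"delta_pos": [0.03, 0, -0.05], "delta_rot": [0, 0, 0], "hand": 1.0},
    {"delta_pos": [0, 0, 0], "delta_rot": [0, 0, 0], "hand": 1.0},
    {"delta_pos": [0, 0, 0], "delta_rot": [0, 0, 0], "hand": 1.0},
    {"delta_pos": [0, 0, 0], "delta_rot": [0, 0, 0], "hand": 1.0},
    {"delta_pos": [0, 0, 0], "delta_rot": [0, 0, 0], "hand": 1.0},
    {"delta_pos": [0, 0, 0], "delta_rot": [0, 0, 0], "hand": 1.0}
  ]
}}

```text
t: 29.95
eef_pos: [0.5998, -0.216, 0.0991]
ee_rot: [3.141, -0.193, -0.081]
force: [-4.9, -0.3, 7.4]
width: 0.0153
```

```bash
python3 look.py b7 side wrist; python3 place.py blue [-.0029,0,.0172] 11.1|grep "0, 0\]"; python3 -c "
import cv2,numpy as np
im=cv2.imread('pics/side_b7.png');a=cv2.resize(im[130:280,230:360],None,fx=4,fy=4);cv2.imwrite('pics/c7.png',a)
im=cv2.imread('pics/wrist_b7.png');cv2.imwrite('pics/c8.png',cv2.resize(im[130:320,100:360],None,fx=3,fy=3))"
```

```text
[-0.035  0.34  -0.42   0.016 -0.618  1.512] [ 0.5998 -0.216   0.0991] [ 3.1411 -0.1926 -0.0809] 0.01529497536834277
[0.003, 0, 0] [ 0.6003 -0.2162  0.0987] delta cm [ 0.05 -0.02 -0.04]
```

View pics/c7.png

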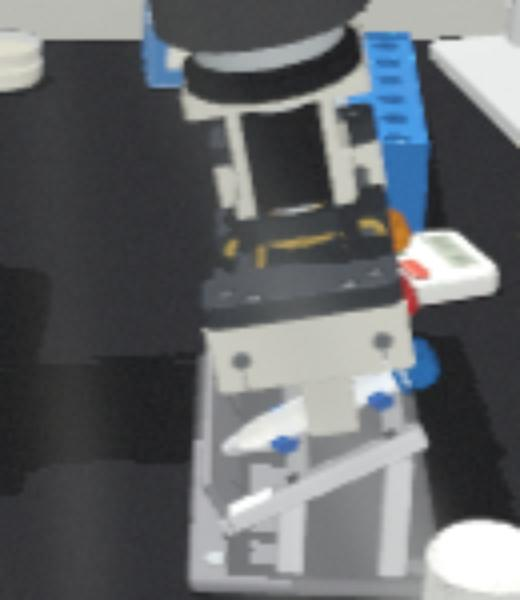

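View pics/c8.png

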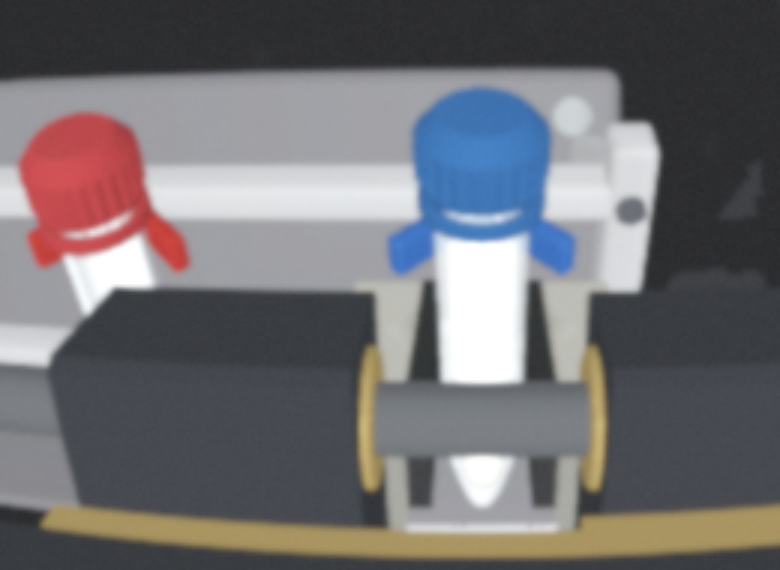

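Seated, about 9 N square to the slope. Release gently and retreat.

Call:
{"name": "move_arm", "arguments": {
  "rows": [
    {"delta_pos": [0, 0, 0], "delta_rot": [0, 0, 0], "hand": 1.3},
    {"delta_pos": [0, 0, 0], "delta_rot": [0, 0, 0], "hand": 1.5},
    {"delta_pos": [0, 0, 0], "delta_rot": [0, 0, 0], "hand": 1.6},
    {"delta_pos": [0, 0, 0], "delta_rot": [0, 0, 0], "hand": 1.8},
    {"delta_pos": [0, 0, 0], "delta_rot": [0, 0, 0], "hand": 2.0},
    {"delta_pos": [0, 0, 0], "delta_rot": [0, 0, 0], "hand": 2.2},
    {"delta_pos": [0, 0, 0], "delta_rot": [0, 0, 0], "hand": 2.5},
    {"delta_pos": [0, 0, 0], "delta_rot": [0, 0, 0], "hand": 2.8},
    {"delta_pos": [0, 0, 0], "delta_rot": [0, 0, 0], "hand": 2.8},
    {"delta_pos": [0, 0, 0], "delta_rot": [0, 0, 0], "hand": 2.8}
  ]
}}

```text
t: 31.05
eef_pos: [0.6002, -0.2157, 0.0984]
ee_rot: [3.142, -0.193, -0.081]
force: [0.3, 0.5, 0.4]
width: 0.0281
```

Call:
{"name": "move_arm", "arguments": {
  "rows": [
    {"delta_pos": [-0.08, 0, 0.4], "delta_rot": [0, 0, 0], "hand": 2.8},
    {"delta_pos": [-0.16, 0.01, 0.8], "delta_rot": [0, 0, 0], "hand": 2.8},
    {"delta_pos": [-0.24, 0.02, 1.2], "delta_rot": [0, 0, 0], "hand": 2.8},
    {"delta_pos": [-0.3, 0.02, 1.5], "delta_rot": [0, 0, 0], "hand": 2.8},
    {"delta_pos": [-0.3, 0.02, 1.5], "delta_rot": [0, 0, 0], "hand": 2.8},
    {"delta_pos": [-0.4, 0.02, 2.0], "delta_rot": [0, 0, 0], "hand": 2.8},
    {"delta_pos": [-0.4, 0.02, 2.0], "delta_rot": [0, 0, 0], "hand": 2.8},
    {"delta_pos": [-1.5, 0, 2.0], "delta_rot": [0, 0, 0], "hand": 2.8},
    {"delta_pos": [-2, 0, 2.0], "delta_rot": [0, 0, 0], "hand": 2.8},
    {"delta_pos": [-2, 0, 2.0], "delta_rot": [0, 0, 0], "hand": 2.8}
  ]
}}

```text
t: 32.05
eef_pos: [0.5255, -0.2146, 0.2544]
ee_rot: [3.142, -0.194, -0.081]
force: [0.1, 0.2, -0.5]
width: 0.0281
```

```bash
python3 look.py f1 side wrist; python3 -c "
import cv2,numpy as np
im=cv2.imread('pics/side_f1.png');a=cv2.resize(im[150:280,240:350],None,fx=4,fy=4);cv2.imwrite('pics/c7.png',a)"
```

```text
[-0.037  0.073 -0.365  0.01  -0.938  1.522] [ 0.5255 -0.2146  0.2544] [ 3.1415 -0.194  -0.0809] 0.028115076977442643
```

View pics/c7.png

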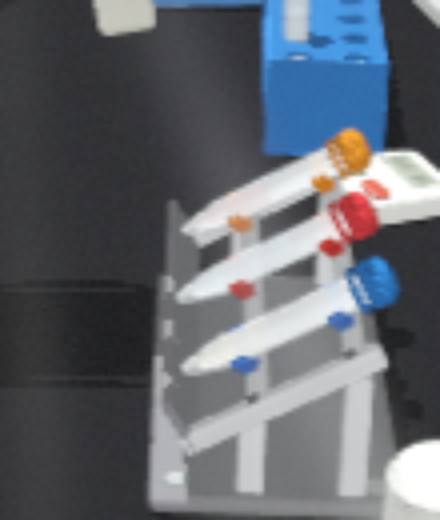

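View pics/wrist_f1.png

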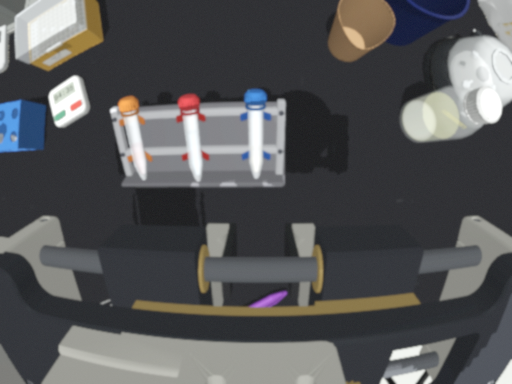

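```bash
python3 - <<'E'
from h import *
import pickle
st=pickle.load(open('f1.pkl','rb'));w=cv2.imread('pics/wrist_f1.png');d=cv2.imread('pics/side_f1.png')
cv2.imwrite('pics/c9.png',cv2.resize(w[80:195,105:295],None,fx=4.2,fy=4.2,interpolation=cv2.INTER_CUBIC))
for im,n,box in((w,'w',(105,80,295,195)),(d,'d',(240,150,350,280))):
    for k in HS:
        print(n,k,[(c,s[4]) for c,s in blobs(im,*HS[k]) if box[0]<c[0]<box[2] and box[1]<c[1]<box[3]])
E
```

```text
w orange [(array([127.9, 103.7]), 273), (array([141.2, 120. ]), 27), (array([121.4, 122.3]), 17), (array([148.5, 157.2]), 26), (array([129.7, 158.2]), 15)]
w blue [(array([254.8,  97.1]), 332), (array([243.6, 116.2]), 35), (array([266.8, 116. ]), 38), (array([244.7, 155.6]), 29), (array([266.5, 155.6]), 29)]
w red [(array([188.2, 101.6]), 303), (array([182. , 113.2]), 6)]
w red0 [(array([201. , 116.7]), 22), (array([179.2, 118. ]), 20), (array([205.1, 155.7]), 19), (array([184.5, 156.7]), 15)]
d orange [(array([327.2, 187.4]), 74), (array([320.4, 195.7]), 13), (array([299.2, 205.6]), 12)]
d blue [(array([315.2, 159.8]), 1618), (array([333.5, 220.2]), 109), (array([324.6, 229.6]), 17), (array([300.5, 240.7]), 18)]
d red [(array([329.2, 204. ]), 68)]
d red0 [(array([327.3, 201.3]), 7), (array([322.2, 211.5]), 13)]
```

View pics/c9.png

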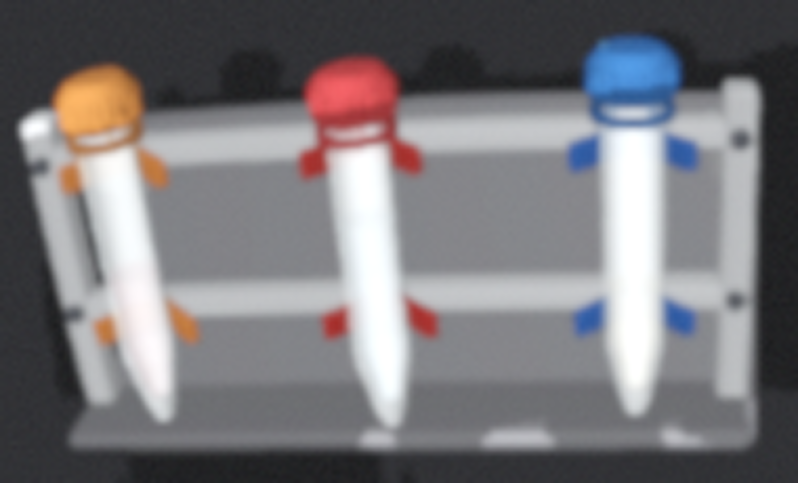

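```bash
python3 - <<'E'
from station import *
print(get_state()['t'],job_done())
E
```

```text
the job is handed in; nothing more can be done
32.15 None
```

I laid the orange-capped and the blue-capped tube into the grooves of their own colours, cap at the high end. I handed the job in at 32.2 s of the 56 s allowed; `job_done()` reports no verdict.

**What went wrong on the way:** I first gripped the orange tube squarely. At the rack the wrist ran to its joint limit and could not tilt to the slope. I set the tube back on the bench and gripped it again with the tool leaning about 17°. I took the blue tube that way from the start.

**Laying in:** Each tube touched down with about 9–10 N on the tool, then I opened the fingers slowly.

**Last checks, from the final side and wrist pictures:**
- All three tubes lie parallel across both notches of their own colours.
- Compared with the red tube, the orange sits about 2 mm and the blue about 4 mm further up the slope, against a limit of 14 mm from the ledge.
- I saw no shift of the red tube, and I left the purple look-alike alone.
- The gripper is clear of everything and the tool force is near zero.

**What disagreed:** The wrist and fixed cameras differed by about 2–4 mm. I centred each tube on its notch flanks in the wrist picture. I did not measure the final heights to the millimetre; I judged them from the pictures.

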